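# Fish a lost lid knob out from under the low bench shelf

### The job

The black knob of the lunch container's lid has slid under the low wooden shelf, out of sight. Take the orange hooked probe, feel gently with it for the stop strip at the back of the slot, catch the knob with the hook and drag it out so that it drops into the blue tray, then lay the probe down flat on the bare bench, clear of shelf and tray. Never press hard on the shelf or the strip, and leave the other things where they stand.

Things in the scene. Friction and masses are not known exactly. Their poses are not given: they have to be found in the camera images.
- shelf_top (a point): Centre of the top of a low pale wooden shelf fixed to the bench: 180 mm deep (x) x 264 wide (y) x 56 high (top at height 56). x points inward from the opening, y across, z up. The opening is the whole side at x = -90: a slot 34 high between base board (top at height 8) and top board, 240 wide (y -120 to 120) between side walls. Push on it only gently with the probe: over 15 N is too much.
- slot_mouth (a point): Middle of the shelf's opening, on the base board's front edge (height 8 mm; axes as shelf_top). Across the whole slot runs a sprung rubber stop strip, unseen, 22 mm high. Its front face, square to the slot, lies anywhere from 70 to 150 mm behind this point; that is not measured and must be felt (pushed straight in it gives 1 mm per 3 N for 3 mm, then is solid: keep under 15 N).
- clear_lane (a point): Point at the opening 102 mm to the +y side of slot_mouth (the side away from the robot). The slot at y above 35 mm is empty: enter here. The unseen knob (round, black, 30 mm across, 12 high, 45 to 85 g) stands flat on the base board, its nearest edge 10 to 12 mm in front of the strip, its centre anywhere from y -95 to 15. It slides easily, under 1 N.
- tray: Shallow blue tray fixed in front of the opening, 105 mm (its x) x 240 (y), floor 3 thick, rim 6 high on its three outer sides. Origin: centre of its underside, 54.5 mm before the opening; axes as shelf_top. The base board is 5 mm above the tray floor: a knob dragged out drops in. Keep drawing until it is wholly out (hook about 50 mm before the opening).
- probe_grip (a point): Centre of the probe's upright dark wooden grip, 35 mm above the probe's flat underside. Grip: 36 mm (probe x) x 18 (probe y, pinch it this way), from 5 to 57 above the underside. Probe x runs along the shaft towards the hook, z up. Shaft: orange flat strip 16 wide, 5 thick, from 30 behind to 210 ahead of the grip's centre. 180 g, lies flat on the bench at first.
- probe_hook (a point): Middle of the hook arm at the probe's end: a bar 8 mm thick (202 to 210 ahead of the grip's centre) and 8 high, standing out to the probe's -y side; its tip is 55 from the shaft's centre line, 47 from the shaft's edge. This point is 206 ahead of the grip's centre, 30 to the -y side, 4 above the underside.
- container: Round stainless lunch container, 104 diameter, 66 high, its lid missing the knob; stands on the shelf's top board. Origin at the centre of its underside.
- holder: Bamboo chopstick holder, 62 diameter, 95 high, with chopsticks up to 200; stands on the shelf's top board. Origin at the centre of its underside.
- bottle: Green plastic sauce bottle, empty, red cap, 56 diameter, 170 high, on the bench. Origin at the centre of its underside.
- icepack: Blue ice pack, 75 by 120 by 24 high, on the bench. Origin at the centre of its underside.
Things that resemble listed ones, but are neither listed nor needed, are in the scene too. Of the things that look like the part that bears probe_grip, the larger one is meant.

How it is judged:
By the outcome, as a careful person would: the job done as asked, in the order asked, and still so for the second after the job is handed in, with the robot touching nothing.
It also fails if it takes over 70 s, if anything falls off the work surface, if the arm or the gripper's body presses on something with over 40 N, if the wrist force passes 120 N, or if a joint passes its speed limit or range.

### The arm

A 6-joint arm with a two-finger parallel gripper is mounted at the origin on the work surface. World frame = base frame: x ahead of the robot, y to its left, z up, the work surface at z = 0. Lengths are in m, angles in rad, forces in N, time in s.
With the tool pointing down it reaches from about 0.225 to 0.875 m from the base axis. Payload 3.4 kg.
Tool frame: the origin (TCP) lies at the very end of the fingers, on their centre line; the grasp point (between the pads) lies 19 mm behind it; y points along the fingers, z is the direction in which the jaws open and shut, and the axes are right-handed (so a half turn about y gives the same grasp; the last joint's range is limited). The gripper opens to 85 mm and grips with 20 to 120 N. Pads are 22 mm wide; open, the fingers measure 114 mm over their backs; the gripper's body (76 mm by 85 mm) begins 54 mm behind the grasp point. The pads swing forward as they close: fully open they stand 13 mm farther back than shut.
Start: joints at [1.016, 0.276, 1.505, -0, 1.361, -0.121], TCP at [0.242, 0.522, 0.231] pointing down, gripper open.
Joint ranges: [-2.89, 2.89], [-0.75, 2.08], [0.22, 2.7], [-1.18, 4.32], [0.11, 2.71], [-2.7, 2.7]. Speed limits (rad/s): [2.57, 2.57, 3.14, 3.14, 3.14, 3.14].

### API

Orientations are given as a rotation vector (axis times angle).
In Python, from bench import observe, viewer, workorder, nets gives the robot as it stands.
- The arm moves only by the tool arm_command, never from a script. Its argument "moves" is a list of rows, each a list of 3 entries, a list of its own where there are three numbers: the turn, a rotation vector about the tool's x, y, z in rad, then the shift along the tool's x, y, z in mm, then the finger opening in mm, from 0 to 85.4. A call has 1 to 5 rows; each row is the pose to reach, as a shift and turn from the pose commanded when the call began, along the tool's axes at that moment; what a row does not reach only later rows make up. A row lasts 1/12 s, in which the tool goes at most 41.7 mm and 7.16 degrees, less where a joint would pass 70% of its speed; a pose out of reach is approached as far as the arm can. A call with a gripper value outside its range is refused whole. The fingers move at their own pace and stop on an object; "force" is the grip in N (left out, the last holds). Time passes only in rows, so rows that repeat a pose let the fingers close. It gives the time, the measured TCP pose, the force and the opening at its end, in the units of the state.
- observe(): the state, without advancing time (a new reading comes with each control period).
- viewer.read_camera(name): name is "scene" or "side" or "wrist"; returns the picture (384x512x3 uint8, red, green, blue); there is no depth.
- viewer.camera_model(name): a dict with "camera_matrix" (3x3 intrinsics, pixels), "view" (4x4, takes a point from world to camera coordinates). Camera axes: x right, y up, looking along -z (the intrinsics and any distortion apply to the point x, -y, -z); pixel columns grow to the right and rows downward; lengths in m; the calibration is good to about 2 mm. The wrist camera is an equidistant fisheye: a pixel r from the principal point sees the ray r / f radians off the axis. A picture is of the moment at which its call begins: read the wrist's pose just before it. camera_model takes no time and is no camera call; for the wrist camera it gives the pose at the moment of the call.
- workorder.close_job(): hands the job in, once; it reports no verdict.
Trained networks look in the newest picture that a camera, given by its name, has taken for a name from the list of things; names that differ only in an ending like _2 or _b are one class to them, and where a whole thing is asked for, a point or a joint stands for the part that bears it (a point fixed in the world has none). Each returns a list of dicts, best first, with "confidence" (0 to 1); they miss things now and then, are a little off and sometimes report something else, mostly with a low value. They report only what shows in the picture. A call takes as long as a camera call. They do not tell look-alikes from the thing itself.
- nets.spot_in(camera, query): "point" ([column, row] in pixels, amid what is visible of it).
- nets.pinpoint(camera, query): "point" ([column, row] in pixels: a listed point, or the origin of a listed thing).
The state is a dict: "time_s": time; "qpos": joint angles; "joint_velocities": joint speeds; "joint_torque": joint torques, N m; "eef_pos": TCP position; "ee_rot": TCP orientation; "ft_force": force on the tool from outside, world axes, zero at the start; "ft_torque": the same for the moment, N m; "opening": opening from 0.0 (shut) to 1.0 (fully open).
Only numpy, scipy, OpenCV 4.12 (cv2) and the standard library are available. Lean on these libraries where they do the work, as an engineer would, in place of code of your own. Each camera call takes 0.05 s, during which the arm holds its last target.

## Working session

There is one attempt and no reset: what is moved stays moved. The work goes in short steps, Python scripts to look and compute and a tool call to move; the robot and the scene stay as the last step left them, time stands still between calls to the robot, and variables do not carry over. Pictures are saved under pics/ and viewed, and the job is handed in when it is done.

Besides the shell and the picture viewer there is one more tool, called after ">>>" as a command line: name --argument value ..., lists and objects as JSON in quotes. arm_command: Moves the arm, as the interface text tells. Its arguments: {"type":"object","properties":{"moves":{"type":"array","items":{"type":"array"}},"force":{"type":"number"}},"required":["moves"]}

```bash
ls; mkdir -p pics; python3 - <<'E'
from bench import observe, viewer, nets
import cv2
s=observe(); print({k:s[k] for k in ('time_s','eef_pos','ee_rot','ft_force','opening')})
for c in ('scene','side','wrist'):
    im=viewer.read_camera(c); cv2.imwrite(f'pics/{c}0.png',im[:,:,::-1])
    m=viewer.camera_model(c); print(c,m)
    for q in ('probe_grip','probe_hook','slot_mouth','clear_lane','shelf_top','tray'):
        print(q,[(d['point'],d['confidence']) for d in nets.pinpoint(c,q)][:3])
print(observe()['time_s'])
E
```

```text
pics
{'time_s': 0.0, 'eef_pos': array([0.24138438, 0.52127367, 0.23042301]), 'ee_rot': array([-1.54566959,  0.34083246, -0.33979784]), 'ft_force': array([-0.41504587, -0.57372988,  0.09712536]), 'opening': 1.0006409446592983}
scene {'camera_matrix': array([[402.53317257,   0.        , 261.43724417],
       [  0.        , 402.53317257, 191.88474971],
       [  0.        ,   0.        ,   1.        ]]), 'view': array([[ 0.28631907,  0.95802052,  0.01476714, -0.18540965],
       [-0.83487235,  0.24189286,  0.49444515,  0.45748604],
       [ 0.47011654, -0.15389775,  0.86908338, -1.41650998],
       [ 0.        ,  0.        ,  0.        ,  1.        ]])}
probe_grip [([335.7, 135.1], 0.93), ([365.1, 129.2], 0.67), ([259.8, 226.7], 0.54)]
probe_hook [([349.0, 197.2], 0.96), ([392.3, 107.2], 0.8)]
slot_mouth [([249.4, 189.4], 0.79)]
clear_lane [([256.6, 226.1], 0.64)]
shelf_top []
tray [([211.7, 196.1], 0.65), ([268.7, 189.9], 0.57)]
side {'camera_matrix': array([[376.55418735,   0.        , 250.13714198],
       [  0.        , 376.55418735, 190.44753893],
       [  0.        ,   0.        
[... 645 characters left out ...]
   0.        , 252.26029411],
       [  0.        , 297.31863964, 186.69819095],
       [  0.        ,   0.        ,   1.        ]]), 'view': array([[ 4.20530883e-01,  9.07278169e-01, -3.16596159e-04,
        -5.73997250e-01],
       [-8.65253592e-01,  4.00947125e-01, -3.00961168e-01,
         3.87505104e-02],
       [-2.72928559e-01,  1.26837402e-01,  9.53636343e-01,
        -3.79443324e-01],
       [ 0.00000000e+00,  0.00000000e+00,  0.00000000e+00,
         1.00000000e+00]])}
probe_grip [([177.0, 335.2], 0.85), ([229.0, 315.7], 0.58)]
probe_hook [([292.0, 234.2], 0.71)]
slot_mouth [([100.6, 377.3], 0.97)]
clear_lane []
shelf_top []
tray [([117.0, 376.4], 0.98), ([97.7, 378.7], 0.65)]
1.05
```

```bash
python3 - <<'E'
import cv2
for c in ('scene','side','wrist'):
    im=cv2.imread(f'pics/{c}0.png'); cv2.imwrite(f'pics/{c}0b.png',cv2.resize(im,(800,600),interpolation=cv2.INTER_CUBIC))
E
```

```text
(no output)
```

View pics/scene0b.png

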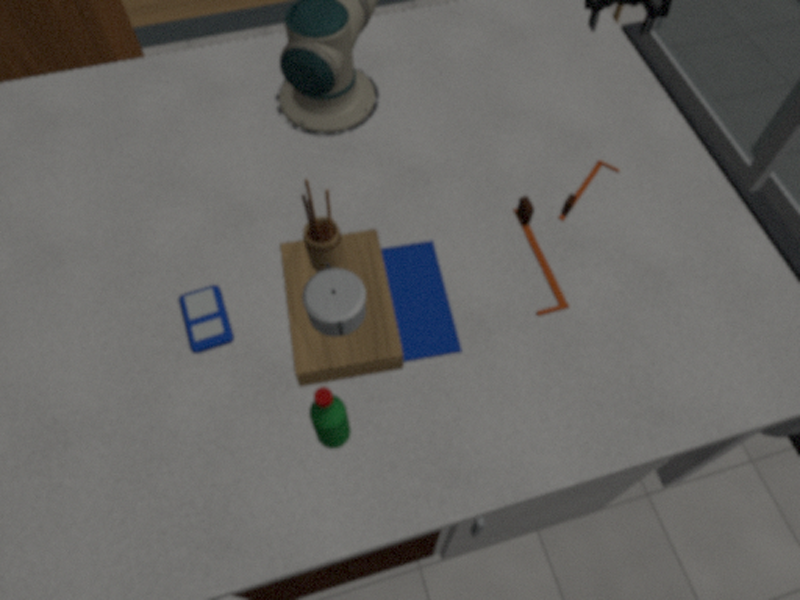

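View pics/side0b.png

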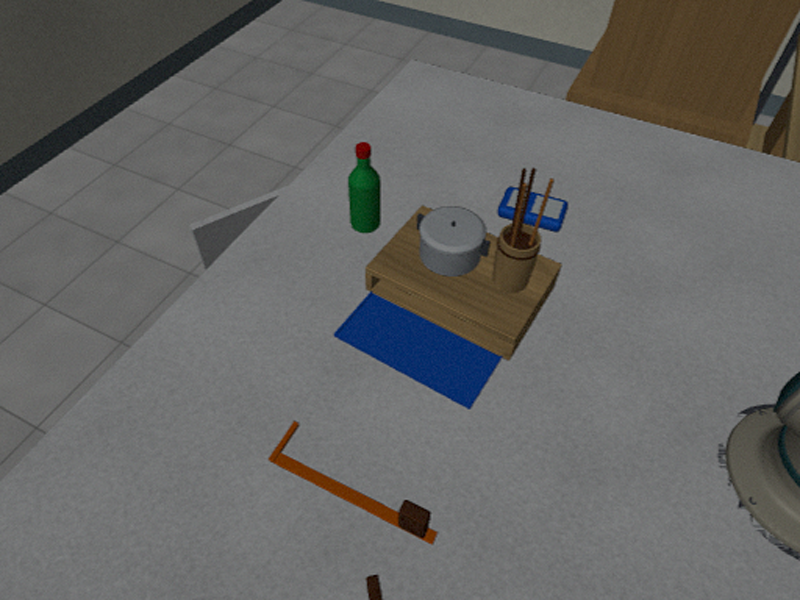

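View pics/wrist0b.png

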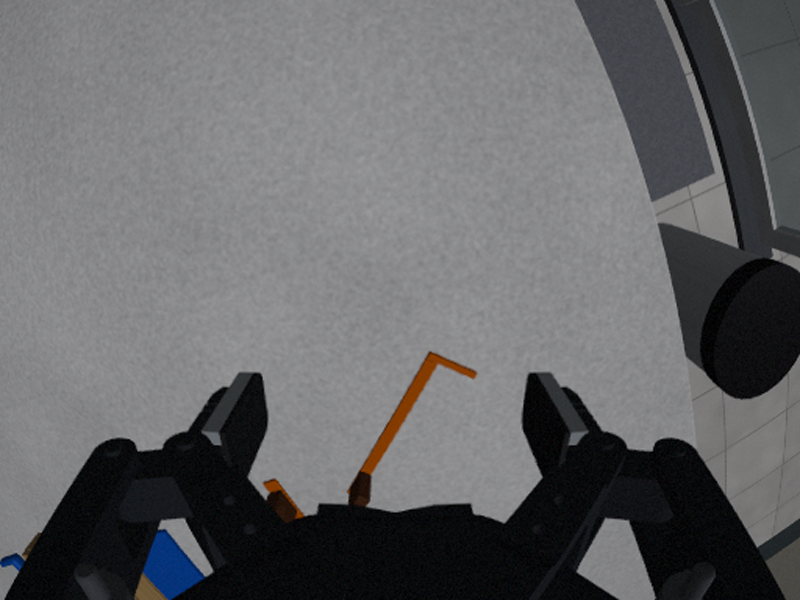

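```bash
cat > h.py <<'E'
import numpy as np, cv2
from bench import observe, viewer, nets
from scipy.spatial.transform import Rotation as R
from scipy.optimize import least_squares
def ray(c,px,m=None):
    m=m or viewer.camera_model(c); K=m['camera_matrix'];V=np.array(m['view'])
    u=(px[0]-K[0,2])/K[0,0]; v=(px[1]-K[1,2])/K[1,1]
    if c=='wrist':
        r=np.hypot(u,v); s=np.sin(r)/r if r>1e-9 else 1; d=np.array([u*s,v*s,np.cos(r)])
    else: d=np.array([u,v,1.])
    d=np.array([d[0],-d[1],-d[2]]); Rm=V[:3,:3]
    return -Rm.T@V[:3,3], Rm.T@d
def onz(c,px,z,m=None):
    o,d=ray(c,px,m); return o+d*(z-o[2])/d[2]
def proj(c,P,m=None):
    m=m or viewer.camera_model(c); K=m['camera_matrix'];V=np.array(m['view'])
    p=V[:3,:3]@P+V[:3,3]; p=np.array([p[0],-p[1],-p[2]])
    if c=='wrist':
        r=np.hypot(p[0],p[1]); th=np.arctan2(r,p[2]); uv=p[:2]/max(r,1e-9)*th
    else: uv=p[:2]/p[2]
    return uv*K[0,0]+K[:2,2]
def pose2(xyt,p):
    c,s=np.cos(xyt[2]),np.sin(xyt[2]); return np.array([xyt[0]+c*p[0]-s*p[1],xyt[1]+s*p[0]+c*p[1],p[2]])
def save(c,n,im=None):
    if im is None: im=viewer.read_camera(c)
    cv2.imwrite(f'pics/{n}.png',cv2.resize(im[:,:,::-1],(800,600),interpolation=cv2.INTER_CUBIC)); return im
E
python3 - <<'E'
from h import *
for n,c,px,z in [('grip','scene',(335.7,135.1),.035),('grip','side',(263.1,328.9),.035),('smallgrip','scene',(365.1,129.2),.03),
 ('hook','scene',(349,197.2),.004),('hook','side',(182,278.5),.004),
 ('mouth','scene',(249.4,189.4),.008),('mouth','side',(279.3,205.3),.008),('lane','scene',(256.6,226.1),.008),('lane','side',(243.1,190.5),.008),('top','side',(296.2,172),.056),('tray','scene',(268.7,189.9),0),('tray','side',(268.4,223.2),0)]:
    print(n,c,onz(c,px,z).round(4))
def crop(f,x0,y0,x1,y1,n):
    im=cv2.imread(f)[y0:y1,x0:x1]; k=min(800/im.shape[1],600/im.shape[0]); cv2.imwrite(n,cv2.resize(im,None,fx=k,fy=k,interpolation=cv2.INTER_CUBIC))
crop('pics/scene0.png',160,90,420,285,'pics/sc_crop.png'); crop('pics/side0.png',160,110,400,290,'pics/si_crop.png')
crop('pics/scene0.png',310,90,410,165,'pics/sc_crop2.png')
E
```

```text
grip scene [0.4477 0.2943 0.035 ]
grip side [0.4461 0.2947 0.035 ]
smallgrip scene [0.4481 0.3925 0.03  ]
hook scene [0.6445 0.2621 0.004 ]
hook side [0.6515 0.2665 0.004 ]
mouth scene [ 0.5428 -0.0048  0.008 ]
mouth side [ 0.5463 -0.0083  0.008 ]
lane scene [ 0.6593 -0.0174  0.008 ]
lane side [ 0.6481 -0.0092  0.008 ]
top side [ 0.5397 -0.0884  0.056 ]
tray scene [0.5554 0.0494 0.    ]
tray side [0.5494 0.0478 0.    ]
```

View pics/sc_crop.png

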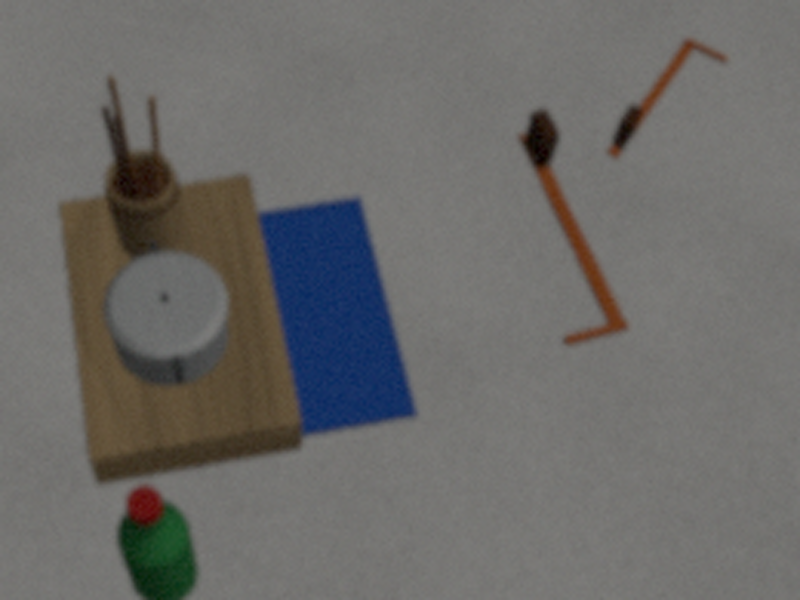

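View pics/si_crop.png

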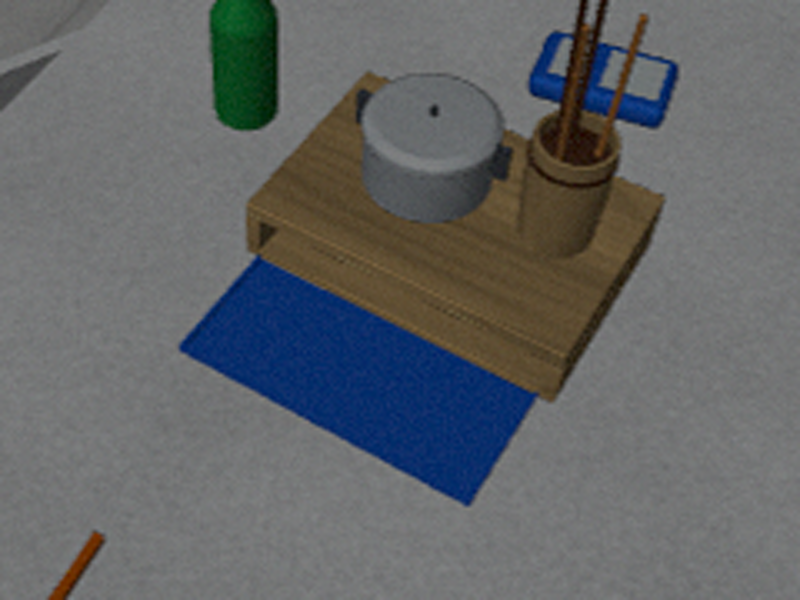

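View pics/sc_crop2.png

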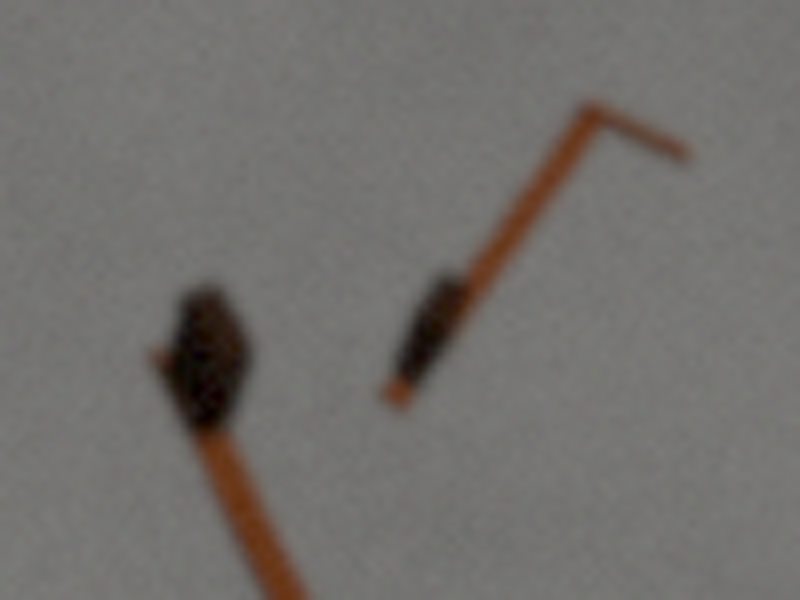

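```bash
python3 - <<'E'
from h import *
def fit(obs,x0):
    M={c:viewer.camera_model(c) for c in('scene','side')}
    f=lambda x:np.concatenate([proj(c,pose2(x,p),M[c])-px for c,p,px in obs])
    r=least_squares(f,x0,loss='soft_l1'); print(r.x.round(4),np.degrees(r.x[2]).round(2)); print(r.fun.reshape(-1,2).round(1).tolist()); return r.x
A=lambda *a:np.array(a)
o=[('scene',A(-.09,-.132,.056),A(240.6,147.8)),('scene',A(-.09,.132,.056),A(257.2,229.7)),('scene',A(.09,.132,.056),A(191.5,238.5)),('scene',A(.09,-.132,.056),A(179.8,156)),
('side',A(-.09,.132,.056),A(234.7,172.1)),('side',A(-.09,-.132,.056),A(328.6,217.1)),('side',A(.09,-.132,.056),A(358.6,169.4)),('side',A(.09,.132,.056),A(271,131.6)),
('side',A(-.197,.12,.006),A(214.3,214.4)),('side',A(-.197,-.12,.006),A(300.7,261.2)),('scene',A(-.197,-.12,.006),A(277,154.7)),('scene',A(-.197,.12,.006),A(294.5,224.9))]
s=fit(o,[.54,-.09,-1.57])
print('mouth',pose2(s,A(-.09,0,.008)),'lane',pose2(s,A(-.09,.102,.008)))
p=[('scene',A(0,0,.035),A(335.7,135.1)),('side',A(0,0,.035),A(263.1,328.9)),('scene',A(.21,.006,.005),A(363.1,196.6)),('scene',A(.206,-.055,.006),A(344.3,200.8)),('side',A(.21,.006,.005),A(172.8,293.8)),('side',A(.206,-.055,.006),A(189.4,270.7)),('side',A(-.03,0,.004),A(279,345.6))]
q=fit(p,[.447,.294,0])
st=observe(); print(R.from_rotvec(st['ee_rot']).as_matrix().round(3))
E
```

```text
[ 0.5426 -0.0969 -1.6691] -95.63
[[0.6, -2.6], [1.0, -3.2], [-2.8, -0.1], [-0.7, -1.6], [-1.9, -1.8], [0.6, -0.1], [0.8, -0.8], [-1.5, -1.2], [-1.7, -1.3], [-0.8, -0.6], [0.2, -1.7], [1.0, -1.2]]
mouth [ 0.55146141 -0.00730254  0.008     ] lane [ 0.65296909 -0.01731205  0.008     ]
[0.4421 0.2967 0.0085] 0.49
[[0.0, -1.6], [1.5, 1.9], [0.7, -1.0], [-0.7, -1.1], [-1.2, -0.8], [-0.5, -0.7], [-0.9, -1.9]]
[[ 0.907  0.     0.42 ]
 [-0.42   0.     0.907]
 [ 0.    -1.     0.   ]]
```

Candidates for the probe: grip at scene (336,135) with its hook at (349,197), or grip at (365,129) with its hook at (392,107). The crop shows that the first is clearly larger and its measured length is about 206 mm, so I'm using that one. Next I move over its grip.

>>> arm_command --moves '[[[0, -0.11, 0], [35, 5, -15], 85], [[0, -0.22, 0], [70, 10, -30], 85], [[0, -0.33, 0], [105, 15, -45], 85], [[0, -0.442, 0], [140, 20, -60], 85], [[0, -0.442, 0], [140, 20, -60], 85]]' --force 80

```text
time_s: 1.47
eef_pos: [0.3472, 0.4035, 0.2104]
ee_rot: [-1.575, -0.007, 0.004]
ft_force: [0.5, -0.3, -0.2]
opening: 0.996
```

```bash
cat >> h.py <<'E'
def plan(pos,yaw_deg,s=None):
    s=s or observe(); Rm=R.from_rotvec(s['ee_rot']).as_matrix()
    d=Rm.T@(np.array(pos)-s['eef_pos'])*1000
    x=np.array([np.cos(np.radians(yaw_deg)),np.sin(np.radians(yaw_deg)),0]);y=np.array([0,0,-1.]);T=np.stack([x,y,np.cross(x,y)],1)
    t=R.from_matrix(Rm.T@T).as_rotvec()
    print('t',round(float(s['time_s']),2),'pos',s['eef_pos'].round(4),'yaw',np.degrees(np.arctan2(Rm[1,0],Rm[0,0])).round(2),'tilt',Rm[2].round(3),'open',round(s['opening'],3),'F',np.round(s['ft_force'],2)); print('turn',t.round(3),'shift',d.round(1))
E
python3 -c "
from h import *
plan([.442,.297,.16],.5)"
```

```text
t 1.47 pos [0.3472 0.4035 0.2104] yaw 0.41 tilt [ 0.002 -1.    -0.005] open 0.996 F [ 0.53 -0.35 -0.18]
turn [ 0.005 -0.002  0.002] shift [  93.9   51.1 -106.9]
```

>>> arm_command --moves '[[[0, 0, 0], [24, 12, -27], 85], [[0, 0, 0], [48, 24, -54], 85], [[0, 0, 0], [72, 36, -81], 60], [[0, 0, 0], [94, 50, -107], 60], [[0, 0, 0], [94, 50, -107], 60]]'

```text
time_s: 1.88
eef_pos: [0.4409, 0.2977, 0.159]
ee_rot: [-1.575, -0.001, 0.003]
ft_force: [-0.8, 0.4, -0.2]
opening: 0.708
```

```bash
python3 -c "
from h import *
plan([.442,.297,.018],.5)
m=viewer.camera_model('wrist'); im=save('wrist','w1')
for q in ('probe_grip','probe_hook'):
  for d in nets.pinpoint('wrist',q)[:3]: print(q,d['point'],d['confidence'],onz('wrist',d['point'],.035 if 'grip' in q else .004,m).round(4))
"
```

```text
t 1.88 pos [0.4409 0.2977 0.159 ] yaw 0.17 tilt [-0.001 -1.    -0.004] open 0.708 F [-0.78  0.39 -0.16]
turn [ 0.004 -0.006 -0.001] shift [ 1.30e+00  1.41e+02 -1.00e-01]
probe_grip [248.0, 182.7] 0.73 [0.4432 0.2923 0.035 ]
probe_grip [343.6, 185.5] 0.71 [0.4455 0.3845 0.035 ]
probe_hook [450.9, 109.2] 0.88 [0.3622 0.5252 0.004 ]
probe_hook [229.1, 321.2] 0.85 [0.6447 0.2659 0.004 ]
probe_hook [69.9, 253.9] 0.22 [0.5525 0.0514 0.004 ]
```

View pics/w1.png

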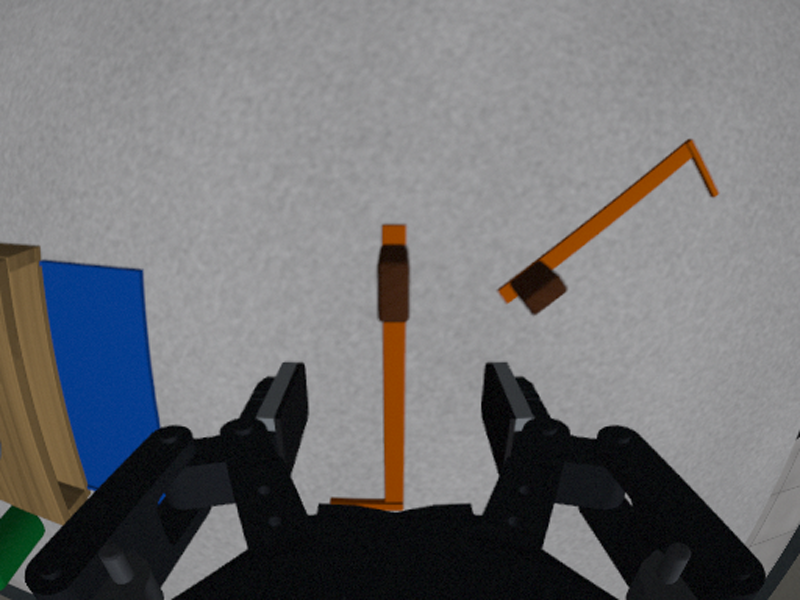

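```bash
python3 -c "
from h import *
m=viewer.camera_model('wrist'); V=m['view']; print('cam',(-V[:3,:3].T@V[:3,3]).round(3))
f=lambda p,z: onz('wrist',((p[0]+.5)*.64-.5,(p[1]+.5)*.64-.5),z,m).round(4)
for n,p,z in [('tail',(394,225),.005),('shaft350',(395,350),.005),('shaft470',(395,470),.005),('cornerend',(403,510),.005),('tip',(331,501),.008),('gtopL',(379,262),.057),('gtopR',(408,262),.057),('gfrontL',(379,321),.057),('gfrontR',(408,321),.057)]: print(n,f(p,z))
"
```

```text
cam [0.361 0.301 0.303]
tail [0.4093 0.3012 0.005 ]
shaft350 [0.4977 0.3025 0.005 ]
shaft470 [0.6062 0.3032 0.005 ]
cornerend [0.6526 0.3104 0.005 ]
tip [0.6405 0.249  0.008 ]
gtopL [0.4213 0.2931 0.057 ]
gtopR [0.4212 0.309  0.057 ]
gfrontL [0.4558 0.293  0.057 ]
gfrontR [0.4557 0.3095 0.057 ]
```

>>> arm_command --moves '[[[0, 0, 0], [0, 35, 0], 60], [[0, 0, 0], [0, 70, 0], 60], [[0, 0, 0], [0, 105, 0], 60], [[0, 0, 0], [0, 128, 0], 60], [[0, 0, 0], [0, 140, 0], 60]]'

```text
time_s: 2.45
eef_pos: [0.4357, 0.303, 0.019]
ee_rot: [-1.572, -0.005, 0.011]
ft_force: [-0.3, -0.0, -0.2]
opening: 0.701
```

>>> arm_command --moves '[[[0, 0, 0], [0, 0, 0], 10], [[0, 0, 0], [0, 0, 0], 10], [[0, 0, 0], [0, 0, 0], 10], [[0, 0, 0], [0, 0, 0], 10], [[0, 0, 0], [0, 0, 0], 10]]' --force 80

```text
time_s: 2.87
eef_pos: [0.4393, 0.3034, 0.023]
ee_rot: [-1.569, -0.009, 0.004]
ft_force: [-1.8, 0.8, 4.3]
opening: 0.202
```

```bash
python3 -c "
from h import *
plan([.442,.297,.1],.5)
m=viewer.camera_model('wrist'); im=save('wrist','w2')
"
```

```text
t 2.87 pos [0.4393 0.3034 0.023 ] yaw 0.48 tilt [ 0.003 -1.     0.002] open 0.202 F [-1.75  0.82  4.27]
turn [-0.002 -0.     0.003] shift [  2.9 -77.   -6.2]
```

View pics/w2.png

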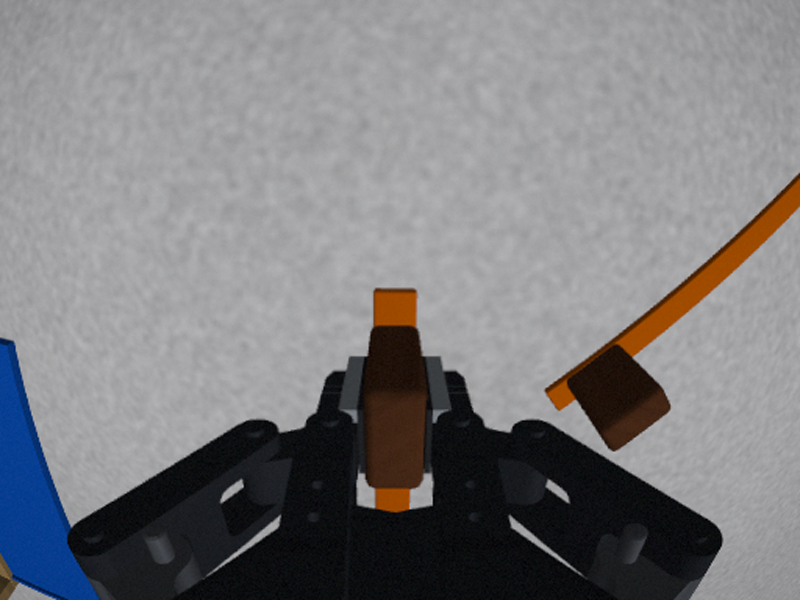

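>>> arm_command --moves '[[[0, 0, 0], [0, -5, 0], 10], [[0, 0, 0], [0, -15, 0], 10], [[0, 0, 0], [0, -30, 0], 10], [[0, 0, 0], [0, -50, 0], 10], [[0, 0, 0], [0, -70, 0], 10]]'

```text
time_s: 3.33
eef_pos: [0.4379, 0.3018, 0.0923]
ee_rot: [-1.571, -0.005, 0.007]
ft_force: [-0.2, 0.5, -2.9]
opening: 0.199
```

>>> arm_command --moves '[[[0, 0, 0], [0, 0, 0], 10], [[0, 0, 0], [0, 0, 0], 10], [[0, 0, 0], [0, 0, 0], 10]]'

```text
time_s: 3.58
eef_pos: [0.4378, 0.3018, 0.0908]
ee_rot: [-1.571, -0.005, 0.007]
ft_force: [0.5, 0.4, -2.4]
opening: 0.199
```

```bash
python3 -c "
from h import *
plan([.6,.30,.1],-95.6)
m=viewer.camera_model('wrist'); im=save('side','s3')
"
```

```text
t 3.58 pos [0.4378 0.3018 0.0908] yaw 0.46 tilt [-0.001 -1.    -0.   ] open 0.199 F [ 0.5   0.42 -2.39]
turn [ 1.000e-03  1.677e+00 -0.000e+00] shift [162.2  -9.3  -3.1]
```

View pics/s3.png

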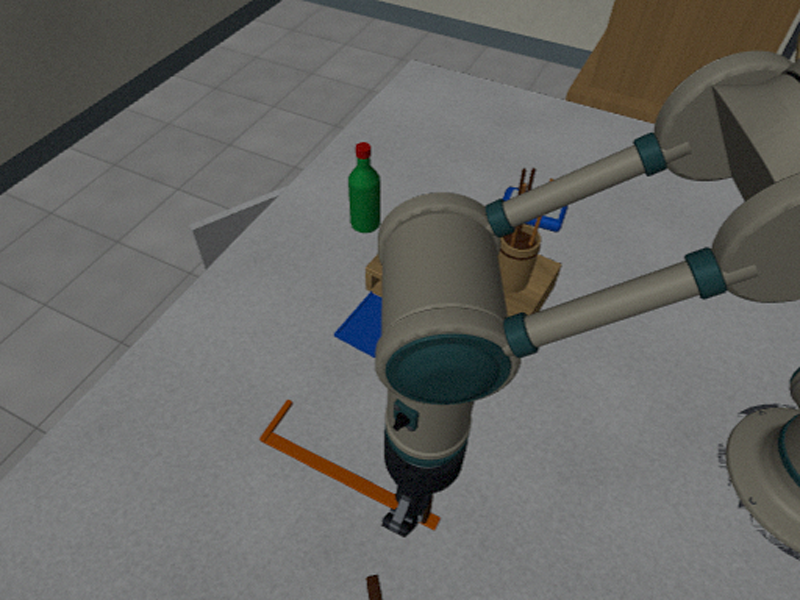

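>>> arm_command --moves '[[[0, 0.11, 0], [16, 0, 6], 10], [[0, 0.22, 0], [32, 0, 12], 10], [[0, 0.33, 0], [48, 0, 18], 10], [[0, 0.44, 0], [64, 0, 24], 10], [[0, 0.55, 0], [80, 0, 30], 10]]'

```text
time_s: 4.05
eef_pos: [0.5179, 0.3327, 0.0895]
ee_rot: [-1.53, 0.431, -0.427]
ft_force: [0.8, 0.4, -1.5]
opening: 0.203
```

```bash
python3 -c "
from h import *
plan([.6,.35,.09],-63.5)
"
```

```text
t 4.05 pos [0.5179 0.3327 0.0895] yaw -31.35 tilt [-0.002 -1.    -0.003] open 0.203 F [ 0.78  0.43 -1.53]
turn [ 0.003  0.561 -0.001] shift [61.1 -0.7 57.5]
```

>>> arm_command --moves '[[[0, 0.112, 0], [12, 0, 11.5], 10], [[0, 0.224, 0], [24, 0, 23], 10], [[0, 0.336, 0], [36, 0, 34.5], 10], [[0, 0.448, 0], [48, 0, 46], 10], [[0, 0.56, 0], [61, 0, 57.5], 10]]'

```text
time_s: 4.47
eef_pos: [0.5997, 0.3505, 0.0891]
ee_rot: [-1.397, 0.864, -0.86]
ft_force: [-0.6, 0.0, -2.2]
opening: 0.198
```

```bash
python3 -c "
from h import *
plan([.678,.33,.08],-95.6)
"
```

```text
t 4.47 pos [0.5997 0.3505 0.0891] yaw -63.45 tilt [-0.    -1.    -0.004] open 0.198 F [-0.57  0.04 -2.21]
turn [0.004 0.561 0.001] shift [53.3  8.8 61. ]
```

>>> arm_command --moves '[[[0, 0.112, 0], [10, 1, 12], 10], [[0, 0.224, 0], [21, 2, 24], 10], [[0, 0.336, 0], [32, 3, 36], 10], [[0, 0.448, 0], [43, 5, 49], 10], [[0, 0.561, 0], [53, 8, 61], 10]]'

```text
time_s: 4.88
eef_pos: [0.6786, 0.3304, 0.0811]
ee_rot: [-1.164, 1.282, -1.281]
ft_force: [-0.1, 0.4, -1.9]
opening: 0.197
```

>>> arm_command --moves '[[[0, 0, 0], [0, 0, 0], 10], [[0, 0, 0], [0, 0, 0], 10]]'

```text
time_s: 5.05
eef_pos: [0.6777, 0.3303, 0.0808]
ee_rot: [-1.169, 1.278, -1.275]
ft_force: [-0.2, 0.5, -1.6]
opening: 0.196
```

```bash
python3 -c "
from h import *
plan([.676,.2165,.032],-95.6)
for c in ('wrist','side','scene'):
  m=viewer.camera_model(c); im=save(c,c+'4')
  for q,z in (('probe_hook',.064),('slot_mouth',.008),('clear_lane',.008),('shelf_top',.056),('tray',0)):
    for d in nets.pinpoint(c,q)[:2]: print(c,q,d['point'],d['confidence'],onz(c,d['point'],z,m).round(4))
"
```

```text
t 5.05 pos [0.6777 0.3303 0.0808] yaw -95.19 tilt [ 0.002 -1.    -0.004] open 0.196 F [-0.24  0.46 -1.6 ]
turn [0.004 0.007 0.002] shift [113.4  48.9   8.8]
side probe_hook [223.1, 221.0] 0.91 [0.6245 0.1306 0.064 ]
side slot_mouth [276.0, 205.3] 0.71 [ 0.5536 -0.0045  0.008 ]
side slot_mouth [299.2, 169.8] 0.63 [ 0.5482 -0.1432  0.008 ]
side clear_lane [241.1, 188.7] 0.84 [ 0.6554 -0.0122  0.008 ]
side shelf_top [296.1, 168.6] 0.82 [ 0.5444 -0.0991  0.056 ]
side shelf_top [227.1, 220.8] 0.19 [0.62   0.1213 0.056 ]
side tray [266.2, 220.7] 0.88 [0.5572 0.0435 0.    ]
scene probe_hook [307.0, 187.6] 0.71 [0.6122 0.1389 0.064 ]
scene probe_hook [391.7, 109.2] 0.68 [0.4218 0.4844 0.064 ]
scene slot_mouth [248.2, 189.2] 0.97 [ 0.5412 -0.0079  0.008 ]
scene clear_lane [258.2, 224.2] 0.55 [ 0.6551 -0.0116  0.008 ]
scene tray [382.7, 183.3] 0.72 [0.6271 0.3771 0.    ]
scene tray [269.7, 189.6] 0.71 [0.5553 0.0525 0.    ]
```

View pics/wrist4.png

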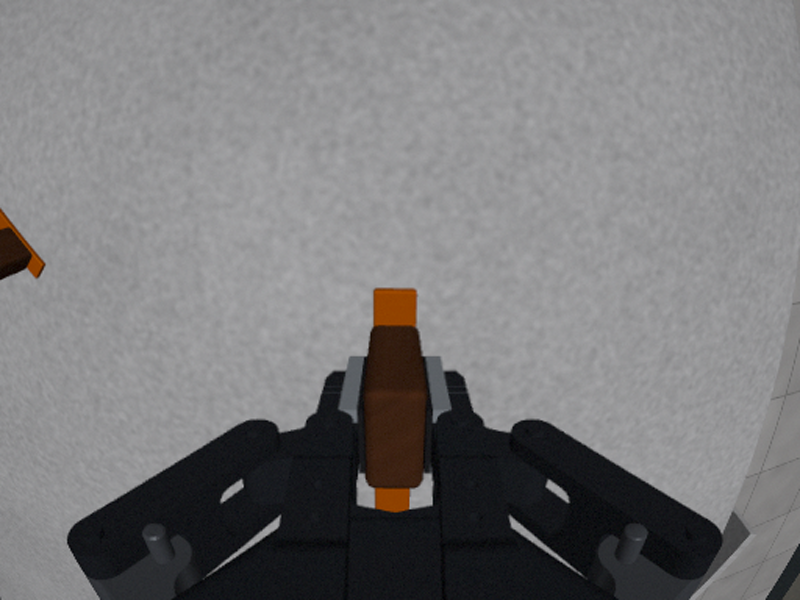

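View pics/side4.png

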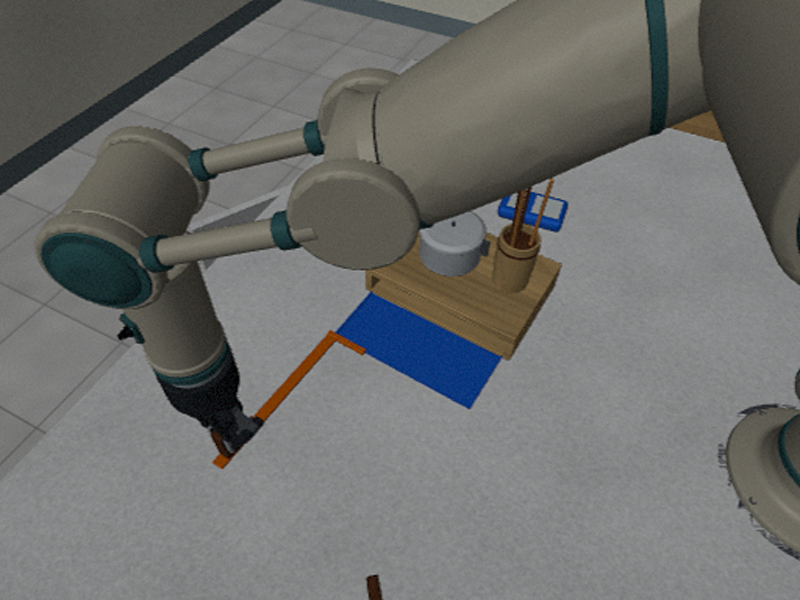

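View pics/scene4.png

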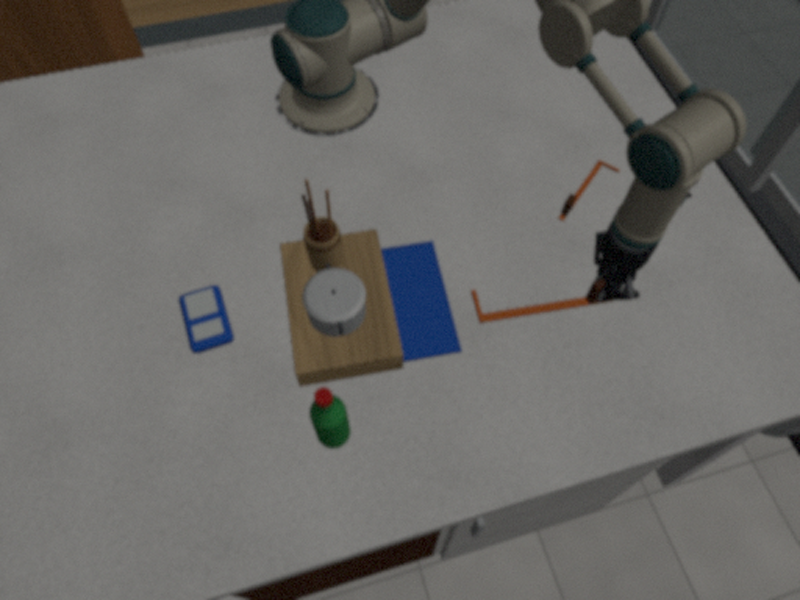

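```bash
python3 - <<'E'
from h import *
for c in('scene','side'):
    im=cv2.imread(f'pics/{c}0.png').astype(int); b=im[:,:,0]-im[:,:,2]
    m=(b>45).astype(np.uint8)
    n,l,st,ce=cv2.connectedComponentsWithStats(m)
    i=1+np.argmax(st[1:,4]); print(c,st[i],ce[i])
    ct=max(cv2.findContours((l==i).astype(np.uint8),cv2.RETR_EXTERNAL,cv2.CHAIN_APPROX_NONE)[0],key=cv2.contourArea)[:,0]
    P=np.array([onz(c,p,.006) for p in ct])[:,:2]
    hull=cv2.approxPolyDP(ct[:,None],4,True)[:,0]; print(hull.tolist())
    # outer edge: points where local x (shelf frame) is near -0.197
    s=np.array([.5426,-.0969,-1.6691]); cth,sth=np.cos(s[2]),np.sin(s[2])
    d=P-s[:2]; L=np.stack([d@[cth,sth],d@[-sth,cth]],1)
    for nm,sel in (('outer',(L[:,0]<-.18)&(abs(L[:,1])<.11)),('far',(L[:,1]>.105)&(L[:,0]<-.11)&(L[:,0]>-.185)),('near',(L[:,1]<-.105)&(L[:,0]<-.11)&(L[:,0]>-.185)),('mouth',(L[:,0]>-.125)&(L[:,0]<-.06)&(abs(L[:,1])<.10))):
        Q=L[sel]
        if nm in('outer','mouth'): k=np.polyfit(Q[:,1],Q[:,0],1); print(nm,len(Q),'x at y0',k[1].round(4),'yaw corr deg',np.degrees(-k[0]).round(2))
        else: k=np.polyfit(Q[:,0]+.15,Q[:,1],1) if len(Q)>3 else 0; print(nm,len(Q),'y',np.round(k,4))
E
```

```text
scene [ 245  155   49   76 2431] [268.52900041 192.72645002]
[[275, 155], [245, 160], [260, 230], [293, 224]]
outer 65 x at y0 -0.1914 yaw corr deg 0.41
far 27 y [0.0102 0.119 ]
near 24 y [-0.0034 -0.1129]
mouth 60 x at y0 -0.0967 yaw corr deg -0.02
side [ 214  187  107   75 3599] [267.74048347 223.12392331]
[[214, 213], [299, 261], [320, 228], [237, 187]]
outer 80 x at y0 -0.1984 yaw corr deg 0.19
far 20 y [-0.0013  0.1179]
near 24 y [ 0.0044 -0.1196]
mouth 70 x at y0 -0.0955 yaw corr deg 0.06
```

```bash
python3 - <<'E'
from h import *
def tri(a,b):
    (o1,d1),(o2,d2)=ray('scene',a),ray('side',b)
    A=np.stack([d1,-d2],1); t=np.linalg.lstsq(A,o2-o1,rcond=None)[0]; p,q=o1+t[0]*d1,o2+t[1]*d2; return ((p+q)/2).round(4),np.linalg.norm(p-q).round(4)
f=lambda x,y:((x+.5)*.64-.5,(y+.5)*.64-.5)
print('corner',tri(f(481,322),f(333,331)),'tip',tri(f(474,291),f(364,352)))
yaw=-95.45; s=[.5436,-.097,np.radians(yaw)]
T=pose2(s,np.array([-.325,.102,.0325])); print(T); plan(T,yaw)
st=observe(); 
for p in ([.21,.008,-.018],[.206,-.055,-.016]):
    e=st['eef_pos']; print(pose2([e[0],e[1],np.radians(-95.3)],np.array(p))+np.array([0,0,e[2]]))
def crop(f,x0,y0,x1,y1,n):
    im=cv2.imread(f)[y0:y1,x0:x1]; k=min(800/im.shape[1],600/im.shape[0]); cv2.imwrite(n,cv2.resize(im,None,fx=k,fy=k,interpolation=cv2.INTER_CUBIC))
crop('pics/side4.png',180,280,400,480,'pics/si4c.png')
E
```

```text
corner (array([0.6613, 0.1199, 0.061 ]), np.float64(0.0075)) tip (array([0.6022, 0.1302, 0.0616]), np.float64(0.0032))
[0.67600645 0.21684316 0.0325    ]
t 5.95 pos [0.6785 0.331  0.0833] yaw -95.28 tilt [-0. -1.  0.] open 0.198 F [ 0.21  0.6  -2.16]
turn [-0.     0.003 -0.   ] shift [113.9  50.8   8. ]
[0.66704059 0.12114448 0.06532854]
[0.60467942 0.13094673 0.06732854]
```

View pics/si4c.png

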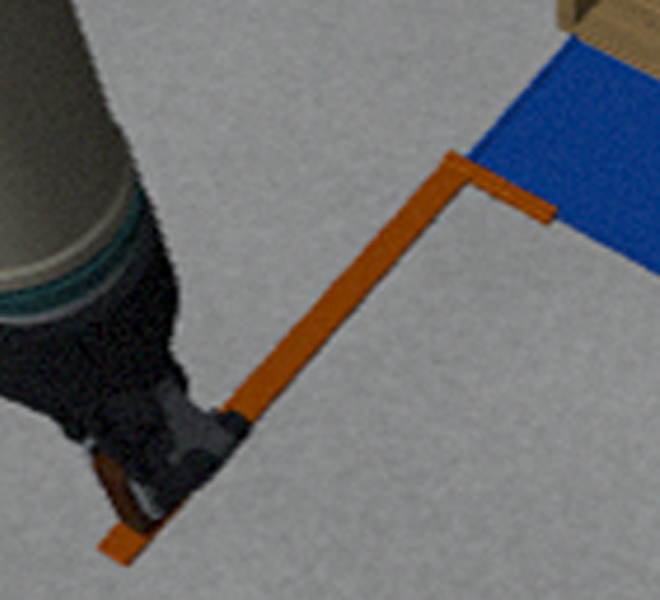

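>>> arm_command --moves '[[[0, 0.003, 0], [28, 0, 2], 10], [[0, 0.003, 0], [56, 15, 4], 10], [[0, 0.003, 0], [84, 30, 6], 10], [[0, 0.003, 0], [114, 42, 8], 10], [[0, 0.003, 0], [114, 42, 8], 10]]'

```text
time_s: 6.37
eef_pos: [0.6735, 0.2103, 0.0383]
ee_rot: [-1.17, 1.283, -1.282]
ft_force: [-0.9, -0.6, -2.5]
opening: 0.2
```

>>> arm_command --moves '[[[0, 0, 0], [0, 0, 0], 10], [[0, 0, 0], [0, 0, 0], 10]]'

```text
time_s: 6.53
eef_pos: [0.6765, 0.2171, 0.0417]
ee_rot: [-1.161, 1.279, -1.279]
ft_force: [0.1, -0.1, -2.6]
opening: 0.2
```

```bash
python3 - <<'E'
from h import *
im=save('side','side5'); im2=save('scene','scene5')
def crop(im,x0,y0,x1,y1,n):
    im=im[y0:y1,x0:x1,::-1]; k=min(800/im.shape[1],600/im.shape[0]); cv2.imwrite(n,cv2.resize(im,None,fx=k,fy=k,interpolation=cv2.INTER_CUBIC))
crop(im,160,150,320,270,'pics/si5c.png');crop(im2,200,130,360,250,'pics/sc5c.png')
yaw=-95.45; s=[.5436,-.097,np.radians(yaw)]
plan(pose2(s,np.array([-.325+.060,.102,.041])),yaw)
E
```

```text
t 6.63 pos [0.6767 0.218  0.0422] yaw -95.4 tilt [-0.001 -1.     0.002] open 0.197 F [-0.39  0.1  -2.43]
turn [-0.002  0.001 -0.001] shift [61.3  1.1 -0.6]
```

View pics/si5c.png

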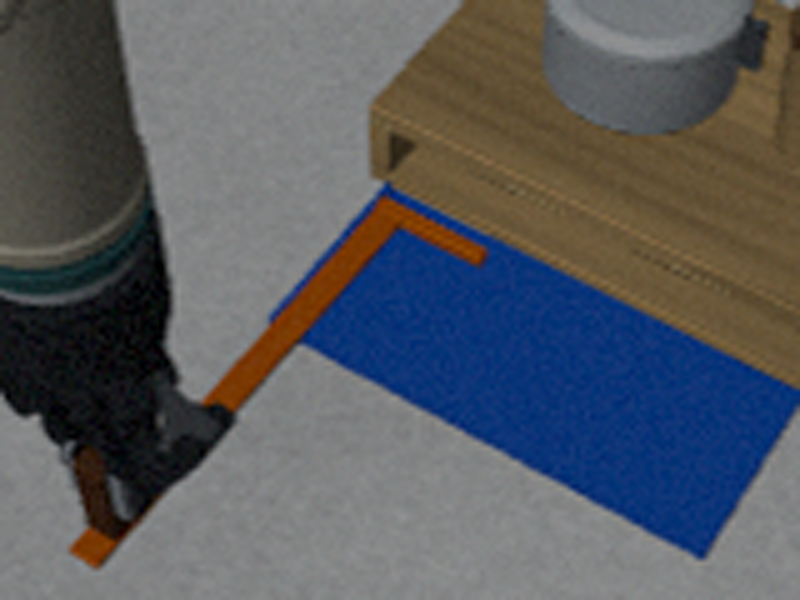

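View pics/sc5c.png

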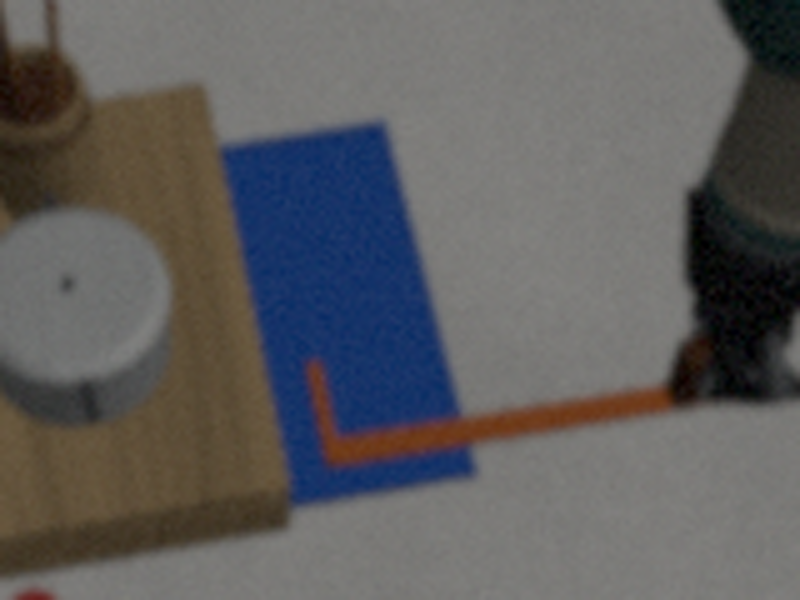

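>>> arm_command --moves '[[[0, 0, 0], [8, 0, 0], 10], [[0, 0, 0], [16, 0, 0], 10], [[0, 0, 0], [24, 0, 0], 10], [[0, 0, 0], [32, 0, 0], 10], [[0, 0, 0], [40, 0, 0], 10]]'

```text
time_s: 7.05
eef_pos: [0.672, 0.176, 0.0414]
ee_rot: [-1.163, 1.279, -1.279]
ft_force: [-0.6, -0.2, -1.3]
opening: 0.198
```

>>> arm_command --moves '[[[0, 0, 0], [10, 0, 0], 10], [[0, 0, 0], [20, 0, 0], 10], [[0, 0, 0], [20, 0, 0], 10], [[0, 0, 0], [20, 0, 0], 10]]'

```text
time_s: 7.38
eef_pos: [0.6703, 0.1561, 0.0414]
ee_rot: [-1.162, 1.28, -1.28]
ft_force: [0.3, 0.3, -2.0]
opening: 0.2
```

```bash
python3 - <<'E'
from h import *
im=save('side','side6')
def crop(im,x0,y0,x1,y1,n):
    im=im[y0:y1,x0:x1,::-1]; k=min(800/im.shape[1],600/im.shape[0]); cv2.imwrite(n,cv2.resize(im,None,fx=k,fy=k,interpolation=cv2.INTER_CUBIC))
crop(im,160,150,320,270,'pics/si6c.png')
yaw=-95.45; s=[.5436,-.097,np.radians(yaw)]
plan(pose2(s,np.array([-.265,.102,.041])),yaw)
E
```

```text
t 7.43 pos [0.6704 0.1567 0.0414] yaw -95.5 tilt [-0.001 -1.     0.   ] open 0.197 F [ 0.8   0.32 -1.34]
turn [-0.    -0.001 -0.001] shift [-0.4  0.4 -0.1]
```

View pics/si6c.png

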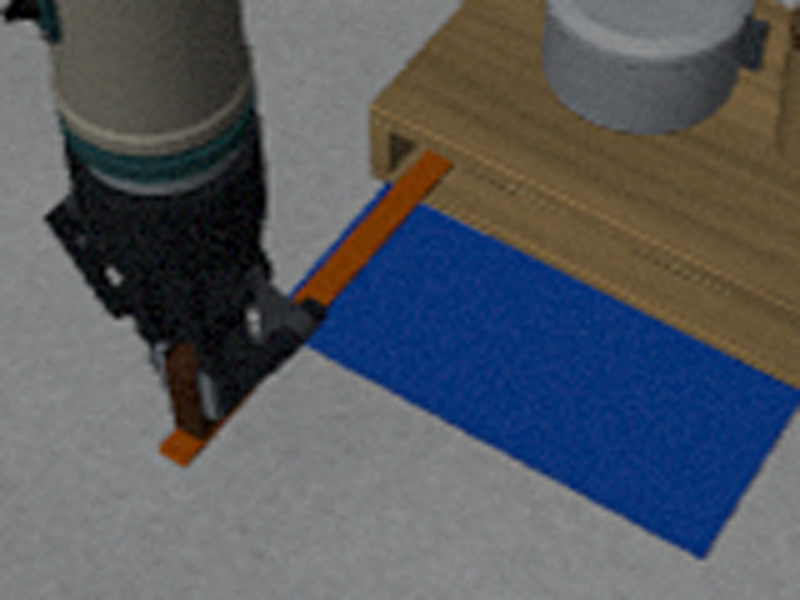

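>>> arm_command --moves '[[[0, 0, 0], [0, 2, 0], 10], [[0, 0, 0], [0, 4, 0], 10], [[0, 0, 0], [0, 6, 0], 10], [[0, 0, 0], [0, 6, 0], 10]]'

```text
time_s: 7.77
eef_pos: [0.6698, 0.1574, 0.0346]
ee_rot: [-1.164, 1.279, -1.278]
ft_force: [0.0, 0.1, -1.7]
opening: 0.197
```

>>> arm_command --moves '[[[0, 0, 0], [0, 1, 0], 10], [[0, 0, 0], [0, 1, 0], 10]]'

```text
time_s: 7.93
eef_pos: [0.6701, 0.1573, 0.034]
ee_rot: [-1.163, 1.279, -1.278]
ft_force: [-0.7, 0.1, -2.4]
opening: 0.194
```

>>> arm_command --moves '[[[0, 0, 0], [0, 1, 0], 10], [[0, 0, 0], [0, 1, 0], 10]]'

```text
time_s: 8.1
eef_pos: [0.6702, 0.1571, 0.0331]
ee_rot: [-1.163, 1.279, -1.279]
ft_force: [0.1, 0.1, -1.7]
opening: 0.202
```

>>> arm_command --moves '[[[0, 0, 0], [0, 1, 0], 10], [[0, 0, 0], [0, 1, 0], 10]]'

```text
time_s: 8.27
eef_pos: [0.6702, 0.157, 0.0322]
ee_rot: [-1.163, 1.279, -1.279]
ft_force: [0.2, 0.6, -2.6]
opening: 0.197
```

>>> arm_command --moves '[[[0, 0, 0], [0, 1, 0], 10], [[0, 0, 0], [0, 1, 0], 10]]'

```text
time_s: 8.43
eef_pos: [0.6703, 0.1571, 0.0314]
ee_rot: [-1.163, 1.279, -1.279]
ft_force: [0.2, 1.0, -0.9]
opening: 0.202
```

>>> arm_command --moves '[[[0, 0, 0], [0, 1, 0], 10], [[0, 0, 0], [0, 1, 0], 10]]'

```text
time_s: 8.6
eef_pos: [0.6705, 0.1572, 0.0307]
ee_rot: [-1.162, 1.278, -1.279]
ft_force: [-0.7, 1.5, 1.7]
opening: 0.199
```

>>> arm_command --moves '[[[0, 0, 0], [0, 1, 0], 10], [[0, 0, 0], [0, 1, 0], 10]]'

```text
time_s: 8.77
eef_pos: [0.6703, 0.1574, 0.0297]
ee_rot: [-1.162, 1.279, -1.279]
ft_force: [-0.9, 2.0, 1.7]
opening: 0.201
```

```bash
python3 -c "
from h import *
s=observe(); print(s['eef_pos'],s['ft_force'],s['ft_torque'])"
```

```text
[0.67026689 0.15740908 0.02970404] [-0.91949336  1.97402482  1.68497742] [-0.19046537  0.15229375 -0.09928934]
```

>>> arm_command --moves '[[[0, 0, 0], [0, -2, 0], 10], [[0, 0, 0], [0, -3.8, 0], 10], [[0, 0, 0], [0, -3.8, 0], 10]]'

```text
time_s: 9.02
eef_pos: [0.6703, 0.1568, 0.0331]
ee_rot: [-1.163, 1.279, -1.279]
ft_force: [-0.3, -0.5, -2.0]
opening: 0.2
```

>>> arm_command --moves '[[[0, 0, 0], [4, 0, 0], 10], [[0, 0, 0], [8, 0, 0], 10], [[0, 0, 0], [12, 0, 0], 10], [[0, 0, 0], [16, 0, 0], 10], [[0, 0, 0], [20, 0, 0], 10]]'

```text
time_s: 9.43
eef_pos: [0.6682, 0.1364, 0.033]
ee_rot: [-1.163, 1.279, -1.279]
ft_force: [-0.4, -0.0, -1.4]
opening: 0.197
```

>>> arm_command --moves '[[[0, 0, 0], [2, 0, 0], 10], [[0, 0, 0], [4, 0, 0], 10], [[0, 0, 0], [6, 0, 0], 10], [[0, 0, 0], [6, 0, 0], 10]]'

```text
time_s: 9.77
eef_pos: [0.6678, 0.1307, 0.0331]
ee_rot: [-1.163, 1.279, -1.279]
ft_force: [-0.9, 0.4, -1.7]
opening: 0.195
```

```bash
cat >> h.py <<'E'
SY=-95.45; S=[.5436,-.097,np.radians(SY)]
def st():
    s=observe(); e=s['eef_pos']; c,n=np.cos(S[2]),np.sin(S[2]); d=e[:2]-S[:2]; f=s['ft_force']
    Rm=R.from_rotvec(s['ee_rot']).as_matrix()
    print('t %.2f hookfront x=%.1f (behind mouth %.1f) shaft y=%.1f z=%.1f yaw %.2f | Fx_sh %.2f Fy_sh %.2f Fz %.2f Tz %.3f'%(s['time_s'],1e3*(d@[c,n]+.21),1e3*(d@[c,n]+.30),1e3*(d@[-n,c]),e[2]*1e3,np.degrees(np.arctan2(Rm[1,0],Rm[0,0])),f[:2]@[c,n],f[:2]@[-n,c],f[2],s['ft_torque'][2]))
E
python3 -c "
from h import *
st()"
```

```text
t 9.77 hookfront x=-28.5 (behind mouth 61.5) shaft y=102.0 z=33.1 yaw -95.46 | Fx_sh -0.30 Fy_sh -0.90 Fz -1.71 Tz -0.026
```

>>> arm_command --moves '[[[0, 0, 0], [2, 0, 0], 10], [[0, 0, 0], [4, 0, 0], 10], [[0, 0, 0], [6, 0, 0], 10], [[0, 0, 0], [6, 0, 0], 10]]'

```text
time_s: 10.1
eef_pos: [0.6671, 0.1248, 0.0331]
ee_rot: [-1.163, 1.279, -1.279]
ft_force: [0.3, -0.3, -2.2]
opening: 0.198
```

>>> arm_command --moves '[[[0, 0, 0], [1.5, 0, 0], 10], [[0, 0, 0], [3, 0, 0], 10], [[0, 0, 0], [3, 0, 0], 10]]'

```text
time_s: 10.35
eef_pos: [0.6669, 0.1219, 0.0331]
ee_rot: [-1.163, 1.279, -1.279]
ft_force: [0.6, -0.3, -1.7]
opening: 0.198
```

>>> arm_command --moves '[[[0, 0, 0], [1.5, 0, 0], 10], [[0, 0, 0], [3, 0, 0], 10], [[0, 0, 0], [3, 0, 0], 10]]'

```text
time_s: 10.6
eef_pos: [0.6666, 0.1189, 0.0331]
ee_rot: [-1.163, 1.279, -1.279]
ft_force: [0.2, -0.1, -2.5]
opening: 0.196
```

>>> arm_command --moves '[[[0, 0, 0], [0, 0, 0], 10]]'

```text
time_s: 10.68
eef_pos: [0.6666, 0.1191, 0.0332]
ee_rot: [-1.163, 1.279, -1.279]
ft_force: [0.1, -0.0, -2.1]
opening: 0.204
```

>>> arm_command --moves '[[[0, 0, 0], [1.5, 0, 0], 10], [[0, 0, 0], [3, 0, 0], 10], [[0, 0, 0], [3, 0, 0], 10]]'

```text
time_s: 10.93
eef_pos: [0.6663, 0.1159, 0.0331]
ee_rot: [-1.163, 1.279, -1.279]
ft_force: [-0.4, 0.3, -1.5]
opening: 0.199
```

>>> arm_command --moves '[[[0, 0, 0], [1.5, 0, 0], 10], [[0, 0, 0], [3, 0, 0], 10], [[0, 0, 0], [3, 0, 0], 10]]'

```text
time_s: 11.18
eef_pos: [0.666, 0.1129, 0.0331]
ee_rot: [-1.163, 1.279, -1.279]
ft_force: [0.6, -0.2, -1.7]
opening: 0.198
```

>>> arm_command --moves '[[[0, 0, 0], [1.5, 0, 0], 10], [[0, 0, 0], [3, 0, 0], 10], [[0, 0, 0], [3, 0, 0], 10]]'

```text
time_s: 11.43
eef_pos: [0.6657, 0.1099, 0.0331]
ee_rot: [-1.163, 1.279, -1.279]
ft_force: [-0.5, -0.6, -2.4]
opening: 0.197
```

>>> arm_command --moves '[[[0, 0, 0], [1.5, 0, 0], 10], [[0, 0, 0], [3, 0, 0], 10], [[0, 0, 0], [3, 0, 0], 10]]'

```text
time_s: 11.68
eef_pos: [0.6655, 0.1069, 0.0331]
ee_rot: [-1.163, 1.279, -1.279]
ft_force: [0.1, 0.3, -1.4]
opening: 0.196
```

>>> arm_command --moves '[[[0, 0, 0], [1.5, 0, 0], 10], [[0, 0, 0], [3, 0, 0], 10], [[0, 0, 0], [3, 0, 0], 10]]'

```text
time_s: 11.93
eef_pos: [0.6652, 0.104, 0.0331]
ee_rot: [-1.163, 1.279, -1.279]
ft_force: [-0.5, -0.4, -1.4]
opening: 0.201
```

>>> arm_command --moves '[[[0, 0, 0], [1.5, 0, 0], 10], [[0, 0, 0], [3, 0, 0], 10], [[0, 0, 0], [3, 0, 0], 10]]'

```text
time_s: 12.18
eef_pos: [0.6649, 0.101, 0.0331]
ee_rot: [-1.163, 1.279, -1.279]
ft_force: [0.0, -0.8, -2.3]
opening: 0.191
```

>>> arm_command --moves '[[[0, 0, 0], [1.5, 0, 0], 10], [[0, 0, 0], [3, 0, 0], 10], [[0, 0, 0], [3, 0, 0], 10]]'

```text
time_s: 12.43
eef_pos: [0.6646, 0.098, 0.0331]
ee_rot: [-1.163, 1.279, -1.279]
ft_force: [0.0, 0.2, -1.7]
opening: 0.196
```

>>> arm_command --moves '[[[0, 0, 0], [1.5, 0, 0], 10], [[0, 0, 0], [3, 0, 0], 10], [[0, 0, 0], [3, 0, 0], 10]]'

```text
time_s: 12.68
eef_pos: [0.6643, 0.095, 0.0331]
ee_rot: [-1.163, 1.279, -1.279]
ft_force: [0.9, -0.6, -1.9]
opening: 0.201
```

>>> arm_command --moves '[[[0, 0, 0], [1.5, 0, 0], 10], [[0, 0, 0], [3, 0, 0], 10], [[0, 0, 0], [3, 0, 0], 10]]'

```text
time_s: 12.93
eef_pos: [0.6641, 0.092, 0.0331]
ee_rot: [-1.163, 1.279, -1.279]
ft_force: [0.6, -0.7, -1.1]
opening: 0.202
```

>>> arm_command --moves '[[[0, 0, 0], [1.5, 0, 0], 10], [[0, 0, 0], [3, 0, 0], 10], [[0, 0, 0], [3, 0, 0], 10]]'

```text
time_s: 13.18
eef_pos: [0.6638, 0.089, 0.0331]
ee_rot: [-1.163, 1.279, -1.279]
ft_force: [-0.2, 0.6, -1.1]
opening: 0.198
```

>>> arm_command --moves '[[[0, 0, 0], [1.5, 0, 0], 10], [[0, 0, 0], [3, 0, 0], 10], [[0, 0, 0], [3, 0, 0], 10]]'

```text
time_s: 13.43
eef_pos: [0.6635, 0.086, 0.0331]
ee_rot: [-1.163, 1.279, -1.279]
ft_force: [-0.6, -0.0, -1.1]
opening: 0.203
```

>>> arm_command --moves '[[[0, 0, 0], [1.5, 0, 0], 10], [[0, 0, 0], [3, 0, 0], 10], [[0, 0, 0], [3, 0, 0], 10]]'

```text
time_s: 13.68
eef_pos: [0.6632, 0.0831, 0.0331]
ee_rot: [-1.163, 1.279, -1.279]
ft_force: [0.4, -0.4, -2.0]
opening: 0.197
```

>>> arm_command --moves '[[[0, 0, 0], [1.5, 0, 0], 10], [[0, 0, 0], [3, 0, 0], 10], [[0, 0, 0], [3, 0, 0], 10]]'

```text
time_s: 13.93
eef_pos: [0.6631, 0.0807, 0.0332]
ee_rot: [-1.162, 1.279, -1.279]
ft_force: [1.2, 2.1, -1.4]
opening: 0.202
```

>>> arm_command --moves '[[[0, 0, 0], [0, 0, 0], 10]]'

```text
time_s: 14.02
eef_pos: [0.663, 0.0807, 0.0332]
ee_rot: [-1.162, 1.279, -1.279]
ft_force: [-0.0, 0.7, -2.3]
opening: 0.196
```

>>> arm_command --moves '[[[0, 0, 0], [0, 0, 0], 10]]'

```text
time_s: 14.1
eef_pos: [0.663, 0.0807, 0.0332]
ee_rot: [-1.162, 1.279, -1.279]
ft_force: [0.1, 1.5, -1.9]
opening: 0.197
```

```bash
python3 -c "
from h import *
st()"
```

```text
t 14.10 hookfront x=21.8 (behind mouth 111.8) shaft y=102.0 z=33.2 yaw -95.45 | Fx_sh -1.52 Fy_sh -0.08 Fz -1.95 Tz 0.019
```

>>> arm_command --moves '[[[0, 0, 0], [1, 0, 0], 10], [[0, 0, 0], [1, 0, 0], 10]]'

```text
time_s: 14.27
eef_pos: [0.663, 0.08, 0.0332]
ee_rot: [-1.161, 1.279, -1.278]
ft_force: [1.3, 3.2, -0.6]
opening: 0.199
```

>>> arm_command --moves '[[[0, 0, 0], [0, 0, 0], 10]]'

```text
time_s: 14.35
eef_pos: [0.6629, 0.08, 0.0332]
ee_rot: [-1.162, 1.279, -1.278]
ft_force: [0.6, 3.0, -1.3]
opening: 0.2
```

```bash
python3 -c "
from h import *
st()"
```

```text
t 14.35 hookfront x=22.5 (behind mouth 112.5) shaft y=102.0 z=33.2 yaw -95.45 | Fx_sh -3.01 Fy_sh 0.29 Fz -1.34 Tz -0.065
```

>>> arm_command --moves '[[[0, 0, 0], [-1.2, 0, 0], 10], [[0, 0, 0], [-2.4, 0, 0], 10], [[0, 0, 0], [-2.4, 0, 0], 10]]'

```text
time_s: 14.6
eef_pos: [0.6629, 0.0813, 0.033]
ee_rot: [-1.164, 1.278, -1.279]
ft_force: [0.3, -0.5, -2.2]
opening: 0.198
```

```bash
python3 -c "
from h import *
st()"
```

```text
t 14.60 hookfront x=21.2 (behind mouth 111.2) shaft y=101.8 z=33.0 yaw -95.41 | Fx_sh 0.44 Fy_sh 0.37 Fz -2.16 Tz 0.006
```

>>> arm_command --moves '[[[0, 0, 0], [0, 0, -4], 10], [[0, 0, 0], [0, 0, -8], 10], [[0, 0, 0], [0, 0, -12], 10], [[0, 0, 0], [0, 0, -16], 10], [[0, 0, 0], [0, 0, -20], 10]]'

```text
time_s: 15.02
eef_pos: [0.6425, 0.0835, 0.0331]
ee_rot: [-1.163, 1.279, -1.279]
ft_force: [-0.6, -1.0, -1.9]
opening: 0.202
```

```bash
python3 -c "
from h import *
st()"
```

```text
t 15.02 hookfront x=20.9 (behind mouth 110.9) shaft y=81.3 z=33.1 yaw -95.44 | Fx_sh 1.08 Fy_sh -0.45 Fz -1.89 Tz -0.025
```

>>> arm_command --moves '[[[0, 0, 0], [0, 0, -4], 10], [[0, 0, 0], [0, 0, -8], 10], [[0, 0, 0], [0, 0, -12], 10], [[0, 0, 0], [0, 0, -16], 10], [[0, 0, 0], [0, 0, -20], 10]]'

```text
time_s: 15.43
eef_pos: [0.6228, 0.0856, 0.0332]
ee_rot: [-1.163, 1.279, -1.279]
ft_force: [0.3, -0.1, -0.9]
opening: 0.201
```

```bash
python3 -c "
from h import *
st()"
```

```text
t 15.43 hookfront x=20.7 (behind mouth 110.7) shaft y=61.5 z=33.2 yaw -95.44 | Fx_sh 0.03 Fy_sh 0.28 Fz -0.86 Tz -0.063
```

>>> arm_command --moves '[[[0, 0, 0], [0, 0, -4], 10], [[0, 0, 0], [0, 0, -8], 10], [[0, 0, 0], [0, 0, -12], 10], [[0, 0, 0], [0, 0, -16], 10], [[0, 0, 0], [0, 0, -20], 10]]'

```text
time_s: 15.85
eef_pos: [0.603, 0.0875, 0.0331]
ee_rot: [-1.163, 1.279, -1.279]
ft_force: [0.2, 0.3, -1.3]
opening: 0.199
```

```bash
python3 -c "
from h import *
st()"
```

```text
t 15.85 hookfront x=20.7 (behind mouth 110.7) shaft y=41.6 z=33.1 yaw -95.44 | Fx_sh -0.31 Fy_sh 0.19 Fz -1.26 Tz 0.029
```

>>> arm_command --moves '[[[0, 0, 0], [0.8, 0, 0], 10], [[0, 0, 0], [1.6, 0, 0], 10], [[0, 0, 0], [1.6, 0, 0], 10]]'

```text
time_s: 16.1
eef_pos: [0.6028, 0.0863, 0.0331]
ee_rot: [-1.162, 1.281, -1.278]
ft_force: [-1.2, 2.6, -0.5]
opening: 0.197
```

```bash
python3 -c "
from h import *
st()"
```

```text
t 16.10 hookfront x=21.9 (behind mouth 111.9) shaft y=41.5 z=33.1 yaw -95.51 | Fx_sh -2.52 Fy_sh -1.42 Fz -0.55 Tz -0.299
```

>>> arm_command --moves '[[[0, 0, 0], [0, 0, 0], 10]]'

```text
time_s: 16.18
eef_pos: [0.6029, 0.0863, 0.033]
ee_rot: [-1.162, 1.281, -1.278]
ft_force: [-1.0, 2.7, -0.8]
opening: 0.199
```

```bash
python3 -c "
from h import *
st()"
```

```text
t 16.18 hookfront x=21.9 (behind mouth 111.9) shaft y=41.7 z=33.0 yaw -95.50 | Fx_sh -2.58 Fy_sh -1.21 Fz -0.76 Tz -0.328
```

>>> arm_command --moves '[[[0, 0, 0], [-0.8, 0, 0], 10], [[0, 0, 0], [-1.6, 0, 0], 10], [[0, 0, 0], [-1.6, 0, 0], 10]]'

```text
time_s: 16.43
eef_pos: [0.604, 0.0872, 0.0332]
ee_rot: [-1.163, 1.277, -1.279]
ft_force: [0.4, -0.3, -0.6]
opening: 0.196
```

>>> arm_command --moves '[[[0, 0, 0], [0, 0, -4], 10], [[0, 0, 0], [0, 0, -8], 10], [[0, 0, 0], [-0.1, 0, -12], 10], [[0, 0, 0], [-0.1, 0, -16], 10], [[0, 0, 0], [-0.1, 0, -20], 10]]'

```text
time_s: 16.85
eef_pos: [0.5828, 0.0895, 0.0331]
ee_rot: [-1.163, 1.279, -1.279]
ft_force: [-0.3, 0.5, -1.2]
opening: 0.199
```

```bash
python3 -c "
from h import *
st()"
```

```text
t 16.85 hookfront x=20.7 (behind mouth 110.7) shaft y=21.3 z=33.1 yaw -95.44 | Fx_sh -0.46 Fy_sh -0.32 Fz -1.20 Tz -0.105
```

>>> arm_command --moves '[[[0, 0, 0], [0, 0, -4], 10], [[0, 0, 0], [0, 0, -8], 10], [[0, 0, 0], [-0.1, 0, -12], 10], [[0, 0, 0], [-0.1, 0, -16], 10], [[0, 0, 0], [-0.1, 0, -20], 10]]'

```text
time_s: 17.27
eef_pos: [0.5633, 0.0915, 0.0332]
ee_rot: [-1.162, 1.278, -1.279]
ft_force: [0.3, -0.3, -1.4]
opening: 0.2
```

```bash
python3 -c "
from h import *
st()"
```

```text
t 17.27 hookfront x=20.5 (behind mouth 110.5) shaft y=1.7 z=33.2 yaw -95.43 | Fx_sh 0.30 Fy_sh 0.28 Fz -1.43 Tz 0.140
```

>>> arm_command --moves '[[[0, 0, 0], [0, 0, -4], 10], [[0, 0, 0], [0, 0, -8], 10], [[0, 0, 0], [-0.1, 0, -12], 10], [[0, 0, 0], [-0.1, 0, -16], 10], [[0, 0, 0], [-0.1, 0, -20], 10]]'

```text
time_s: 17.68
eef_pos: [0.5433, 0.0935, 0.0332]
ee_rot: [-1.163, 1.279, -1.279]
ft_force: [1.3, -0.5, -1.0]
opening: 0.2
```

```bash
python3 -c "
from h import *
st()"
```

```text
t 17.68 hookfront x=20.4 (behind mouth 110.4) shaft y=-18.4 z=33.2 yaw -95.44 | Fx_sh 0.40 Fy_sh 1.38 Fz -1.00 Tz 0.185
```

>>> arm_command --moves '[[[0, 0, 0], [0, 0, -4], 10], [[0, 0, 0], [0, 0, -8], 10], [[0, 0, 0], [-0.1, 0, -12], 10], [[0, 0, 0], [-0.1, 0, -16], 10], [[0, 0, 0], [-0.1, 0, -20], 10]]'

```text
time_s: 18.1
eef_pos: [0.5234, 0.0955, 0.0332]
ee_rot: [-1.163, 1.279, -1.279]
ft_force: [0.2, -0.6, -1.5]
opening: 0.199
```

```bash
python3 -c "
from h import *
st()"
```

```text
t 18.10 hookfront x=20.3 (behind mouth 110.3) shaft y=-38.4 z=33.2 yaw -95.44 | Fx_sh 0.58 Fy_sh 0.30 Fz -1.45 Tz 0.125
```

>>> arm_command --moves '[[[0, 0, 0], [0, 0, -4], 10], [[0, 0, 0], [0, 0, -8], 10], [[0, 0, 0], [-0.1, 0, -12], 10], [[0, 0, 0], [-0.1, 0, -15], 10], [[0, 0, 0], [-0.1, 0, -18], 10]]'

```text
time_s: 18.52
eef_pos: [0.5055, 0.0973, 0.0331]
ee_rot: [-1.163, 1.279, -1.279]
ft_force: [0.7, -0.0, -0.7]
opening: 0.199
```

```bash
python3 -c "
from h import *
st()"
```

```text
t 18.52 hookfront x=20.2 (behind mouth 110.2) shaft y=-56.4 z=33.1 yaw -95.44 | Fx_sh -0.07 Fy_sh 0.72 Fz -0.72 Tz 0.071
```

>>> arm_command --moves '[[[0, 0, 0], [-4, 0, 0], 10], [[0, 0, 0], [-8, 0, 0], 10], [[0, 0, 0], [-12, 0, 0], 10], [[0, 0, 0], [-16, 0, 0], 10], [[0, 0, 0], [-20, 0, 0], 10]]'

```text
time_s: 18.93
eef_pos: [0.5079, 0.1177, 0.0331]
ee_rot: [-1.163, 1.279, -1.279]
ft_force: [-0.6, -1.0, -1.5]
opening: 0.199
```

```bash
python3 -c "
from h import *
st()"
```

```text
t 18.93 hookfront x=-0.3 (behind mouth 89.7) shaft y=-55.9 z=33.1 yaw -95.44 | Fx_sh 1.03 Fy_sh -0.46 Fz -1.46 Tz 0.041
```

>>> arm_command --moves '[[[0, 0, 0], [-5, 0, 0], 10], [[0, 0, 0], [-10, 0, 0], 10], [[0, 0, 0], [-15, 0, 0], 10], [[0, 0, 0], [-20, 0, 0], 10], [[0, 0, 0], [-25, 0, 0], 10]]'

```text
time_s: 19.35
eef_pos: [0.5101, 0.1427, 0.0331]
ee_rot: [-1.163, 1.279, -1.279]
ft_force: [0.0, 0.4, -2.9]
opening: 0.198
```

>>> arm_command --moves '[[[0, 0, 0], [-5, 0, 0], 10], [[0, 0, 0], [-10, 0, 0], 10], [[0, 0, 0], [-15, 0, 0], 10], [[0, 0, 0], [-20, 0, 0], 10], [[0, 0, 0], [-25, 0, 0], 10]]'

```text
time_s: 19.77
eef_pos: [0.5125, 0.1675, 0.0331]
ee_rot: [-1.163, 1.279, -1.279]
ft_force: [-0.3, -0.1, -2.1]
opening: 0.197
```

>>> arm_command --moves '[[[0, 0, 0], [-5, 0, 0], 10], [[0, 0, 0], [-10, 0, 0], 10], [[0, 0, 0], [-15, 0, 0], 10], [[0, 0, 0], [-20, 0, 0], 10], [[0, 0, 0], [-25, 0, 0], 10]]'

```text
time_s: 20.18
eef_pos: [0.5148, 0.1923, 0.0331]
ee_rot: [-1.163, 1.279, -1.279]
ft_force: [-0.9, -0.4, -2.0]
opening: 0.203
```

```bash
python3 -c "
from h import *
st(); save('side','side7'); save('scene','scene7')"
```

```text
t 20.18 hookfront x=-75.2 (behind mouth 14.8) shaft y=-56.1 z=33.1 yaw -95.43 | Fx_sh 0.50 Fy_sh -0.84 Fz -1.96 Tz -0.005
```

View pics/side7.png

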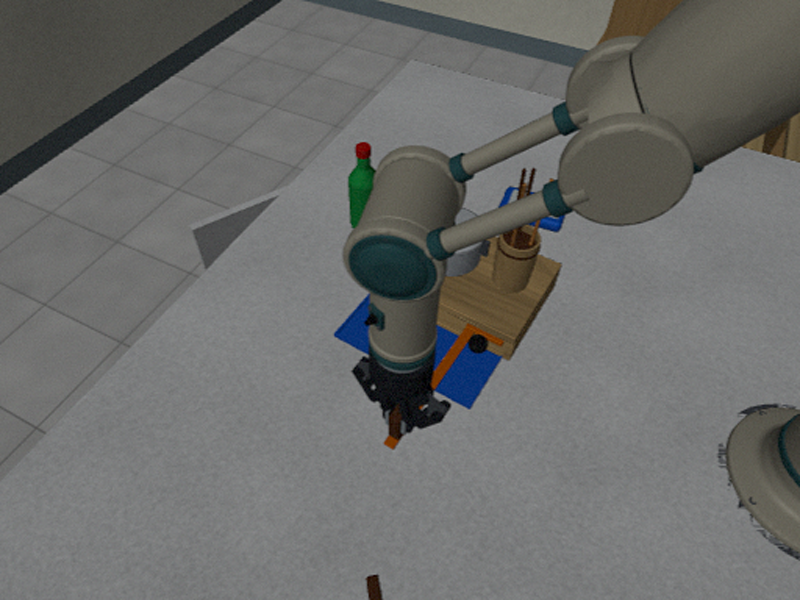

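View pics/scene7.png

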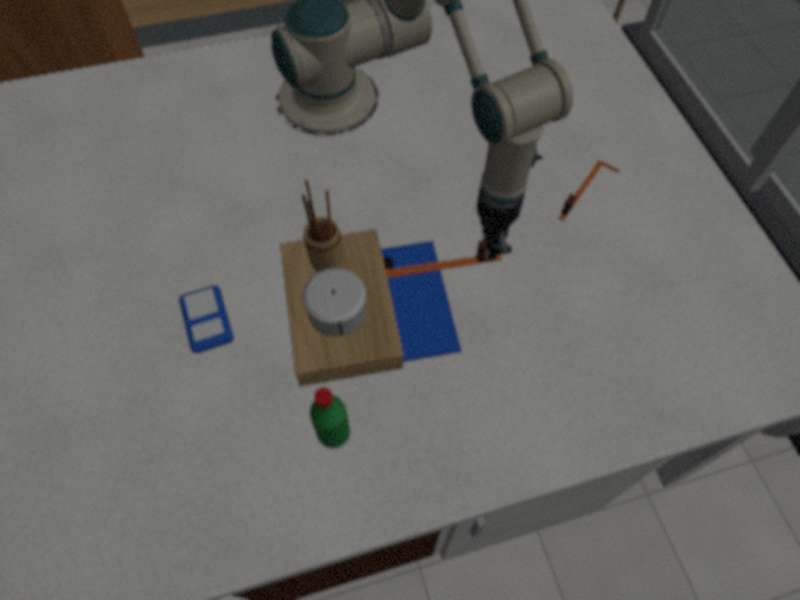

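The knob is hooked: black disc at side (478,343) on the 800 px picture, coming out of the opening. I continue drawing 60 mm.

>>> arm_command --moves '[[[0, 0, 0], [-4, 0, 0], 10], [[0, 0, 0], [-8, 0, 0], 10], [[0, 0, 0], [-12, 0, 0], 10], [[0, 0, 0], [-16, 0, 0], 10], [[0, 0, 0], [-20, 0, 0], 10]]'

```text
time_s: 20.7
eef_pos: [0.5168, 0.2121, 0.0331]
ee_rot: [-1.163, 1.279, -1.279]
ft_force: [0.0, 0.1, -1.5]
opening: 0.199
```

>>> arm_command --moves '[[[0, 0, 0], [-4, 0, 0], 10], [[0, 0, 0], [-8, 0, 0], 10], [[0, 0, 0], [-12, 0, 0], 10], [[0, 0, 0], [-16, 0, 0], 10], [[0, 0, 0], [-20, 0, 0], 10]]'

```text
time_s: 21.12
eef_pos: [0.5187, 0.2321, 0.0331]
ee_rot: [-1.163, 1.279, -1.279]
ft_force: [0.3, -1.1, -2.0]
opening: 0.197
```

>>> arm_command --moves '[[[0, 0, 0], [-4, 0, 0], 10], [[0, 0, 0], [-8, 0, 0], 10], [[0, 0, 0], [-12, 0, 0], 10], [[0, 0, 0], [-16, 0, 0], 10], [[0, 0, 0], [-20, 0, 0], 10]]'

```text
time_s: 21.53
eef_pos: [0.5206, 0.252, 0.0331]
ee_rot: [-1.163, 1.279, -1.279]
ft_force: [0.6, 0.1, -1.9]
opening: 0.199
```

>>> arm_command --moves '[[[0, 0, 0], [0, 0, 0], 10], [[0, 0, 0], [0, 0, 0], 10]]'

```text
time_s: 21.7
eef_pos: [0.5206, 0.2519, 0.0331]
ee_rot: [-1.163, 1.279, -1.278]
ft_force: [-0.1, 0.5, -2.0]
opening: 0.198
```

```bash
python3 - <<'E'
from h import *
st(); im=save('side','side8')
def crop(im,x0,y0,x1,y1,n):
    im=im[y0:y1,x0:x1,::-1]; k=min(800/im.shape[1],600/im.shape[0]); cv2.imwrite(n,cv2.resize(im,None,fx=k,fy=k,interpolation=cv2.INTER_CUBIC))
crop(im,200,150,380,285,'pics/si8c.png')
E
```

```text
t 21.70 hookfront x=-135.2 (behind mouth -45.2) shaft y=-56.1 z=33.1 yaw -95.42 | Fx_sh -0.47 Fy_sh -0.17 Fz -2.00 Tz 0.022
```

View pics/si8c.png

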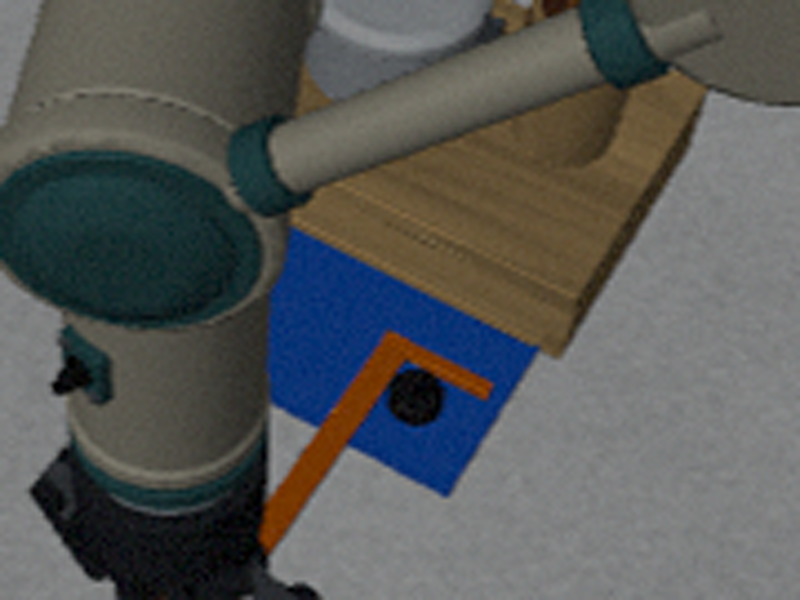

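>>> arm_command --moves '[[[0, 0, 0], [2, 0, 0.5], 10], [[0, 0, 0], [4, 0, 1], 10], [[0, 0, 0], [4, -8, 1], 10], [[0, 0, 0], [4, -25, 1], 10], [[0, 0, 0], [4, -50, 1], 10]]'

```text
time_s: 22.17
eef_pos: [0.5195, 0.2466, 0.0822]
ee_rot: [-1.167, 1.282, -1.278]
ft_force: [0.9, 1.1, -2.4]
opening: 0.197
```

>>> arm_command --moves '[[[0, 0, 0], [-36, 0, 17], 10], [[0, 0, 0], [-72, 0, 34], 10], [[0, 0, 0], [-108, 0, 51], 10], [[0, 0, 0], [-144, 0, 68], 10], [[0, 0, 0], [-180, 0, 84], 10]]'

```text
time_s: 22.58
eef_pos: [0.6229, 0.42, 0.0841]
ee_rot: [-1.161, 1.279, -1.279]
ft_force: [-0.1, -0.4, -1.4]
opening: 0.197
```

>>> arm_command --moves '[[[0, 0, 0], [0, 8, 0], 10], [[0, 0, 0], [0, 24, 0], 10], [[0, 0, 0], [0, 40, 0], 10], [[0, 0, 0], [0, 50, 0], 10], [[0, 0, 0], [0, 50, 0], 10]]'

```text
time_s: 23.0
eef_pos: [0.62, 0.4174, 0.0303]
ee_rot: [-1.168, 1.281, -1.279]
ft_force: [0.3, -0.3, -1.8]
opening: 0.196
```

```bash
python3 - <<'E'
from h import *
st(); plan([.62,.42,.021],-95.4); save('scene','scene9'); save('side','side9')
E
```

```text
t 23.00 hookfront x=-309.3 (behind mouth -219.3) shaft y=27.2 z=30.3 yaw -95.46 | Fx_sh 0.23 Fy_sh 0.29 Fz -1.76 Tz -0.001
t 23.0 pos [0.62   0.4174 0.0303] yaw -95.46 tilt [ 0.003 -1.    -0.005] open 0.196 F [ 0.27 -0.26 -1.76]
turn [ 0.005 -0.001  0.003] shift [-2.6  9.3 -0.2]
```

View pics/side9.png

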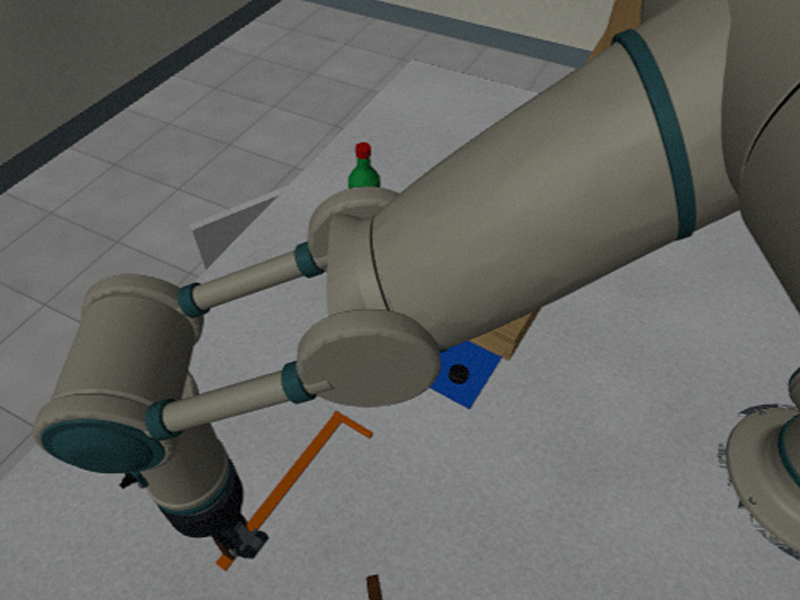

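View pics/scene9.png

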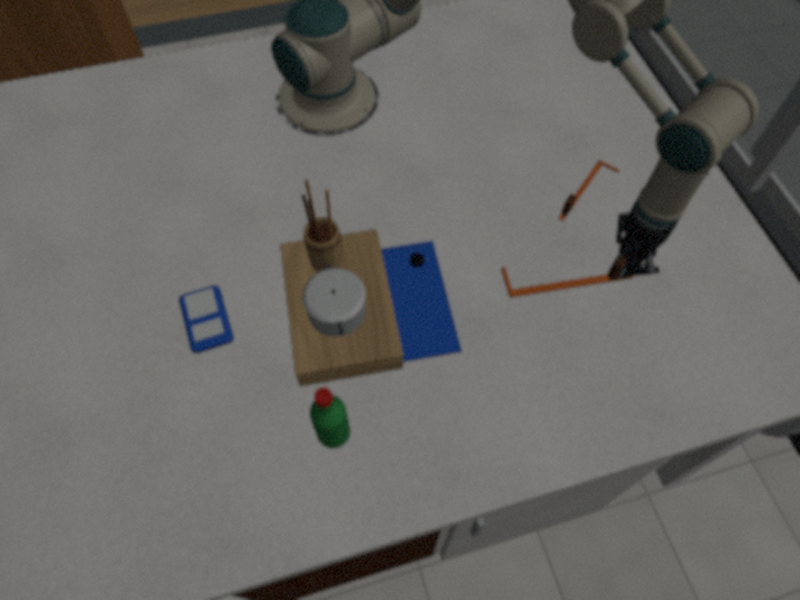

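>>> arm_command --moves '[[[0, 0, 0], [0, 3, 0], 10], [[0, 0, 0], [0, 6, 0], 10], [[0, 0, 0], [0, 8, 0], 10], [[0, 0, 0], [0, 8, 0], 10]]'

```text
time_s: 23.43
eef_pos: [0.6217, 0.4185, 0.0252]
ee_rot: [-1.163, 1.279, -1.279]
ft_force: [-0.0, -0.8, -1.8]
opening: 0.197
```

>>> arm_command --moves '[[[0, 0, 0], [0, 1, 0], 10], [[0, 0, 0], [0, 1, 0], 10]]'

```text
time_s: 23.6
eef_pos: [0.6219, 0.4187, 0.0242]
ee_rot: [-1.163, 1.279, -1.279]
ft_force: [0.3, 0.8, -1.2]
opening: 0.199
```

>>> arm_command --moves '[[[0, 0, 0], [0, 1, 0], 10], [[0, 0, 0], [0, 1, 0], 10]]'

```text
time_s: 23.77
eef_pos: [0.622, 0.4188, 0.0232]
ee_rot: [-1.162, 1.279, -1.279]
ft_force: [-0.1, -0.1, -1.2]
opening: 0.197
```

>>> arm_command --moves '[[[0, 0, 0], [0, 1, 0], 10], [[0, 0, 0], [0, 1, 0], 10]]'

```text
time_s: 23.93
eef_pos: [0.622, 0.4188, 0.0231]
ee_rot: [-1.162, 1.279, -1.279]
ft_force: [-2.1, -1.0, 3.5]
opening: 0.199
```

>>> arm_command --moves '[[[0, 0, 0], [0, 1, 0], 10], [[0, 0, 0], [0, 1, 0], 10]]'

```text
time_s: 24.1
eef_pos: [0.6219, 0.4188, 0.0231]
ee_rot: [-1.162, 1.278, -1.279]
ft_force: [-3.2, -1.8, 8.3]
opening: 0.202
```

>>> arm_command --moves '[[[0, 0, 0], [0, -1.5, 0], 10], [[0, 0, 0], [0, -1.5, 0], 60], [[0, 0, 0], [0, -1.5, 0], 60], [[0, 0, 0], [0, -1.5, 0], 60], [[0, 0, 0], [0, -1.5, 0], 60]]'

```text
time_s: 24.52
eef_pos: [0.6219, 0.4187, 0.0223]
ee_rot: [-1.163, 1.279, -1.279]
ft_force: [-0.4, -0.3, -0.3]
opening: 0.702
```

>>> arm_command --moves '[[[0, 0, 0], [0, -10, 0], 60], [[0, 0, 0], [0, -35, 0], 60], [[0, 0, 0], [0, -70, 0], 60], [[0, 0, 0], [0, -105, 0], 60], [[0, 0, 0], [0, -140, 0], 60]]'

```text
time_s: 24.93
eef_pos: [0.6217, 0.4186, 0.1646]
ee_rot: [-1.163, 1.279, -1.279]
ft_force: [0.5, -0.0, 0.6]
opening: 0.703
```

>>> arm_command --moves '[[[0, 0, 0], [-40, 0, 0], 60], [[0, 0, 0], [-80, 0, 0], 60], [[0, 0, 0], [-100, 0, 0], 60], [[0, 0, 0], [-100, 0, 0], 60], [[0, 0, 0], [-100, 0, 0], 60]]'

```text
time_s: 25.35
eef_pos: [0.6308, 0.5193, 0.1624]
ee_rot: [-1.164, 1.277, -1.278]
ft_force: [0.1, -0.8, 0.6]
opening: 0.7
```

```bash
python3 - <<'E'
from h import *
st(); save('scene','scene10'); 
print(nets.pinpoint('scene','tray')[:1])
save('side','side10')
E
```

```text
t 25.35 hookfront x=-411.8 (behind mouth -321.8) shaft y=28.3 z=162.4 yaw -95.34 | Fx_sh 0.79 Fy_sh 0.20 Fz 0.55 Tz 0.003
[{'point': [270.6, 187.0], 'confidence': 0.74}]
```

View pics/side10.png

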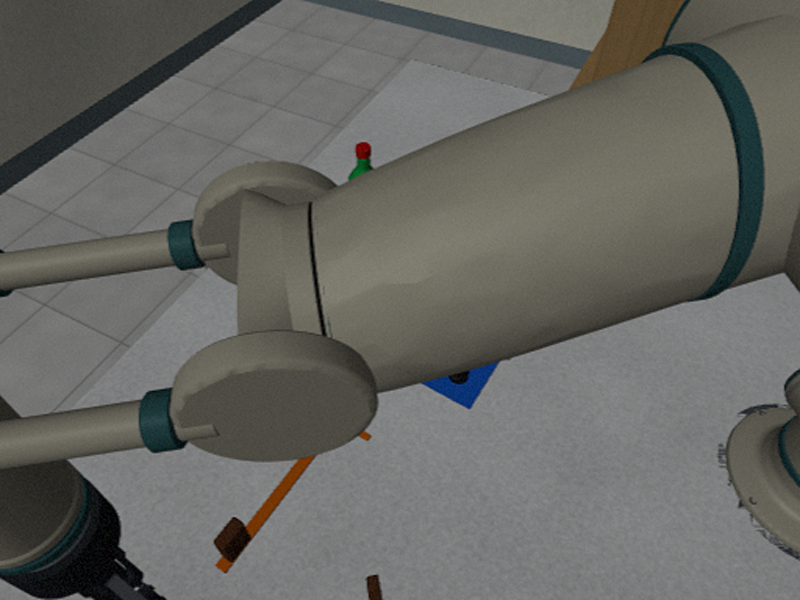

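View pics/scene10.png

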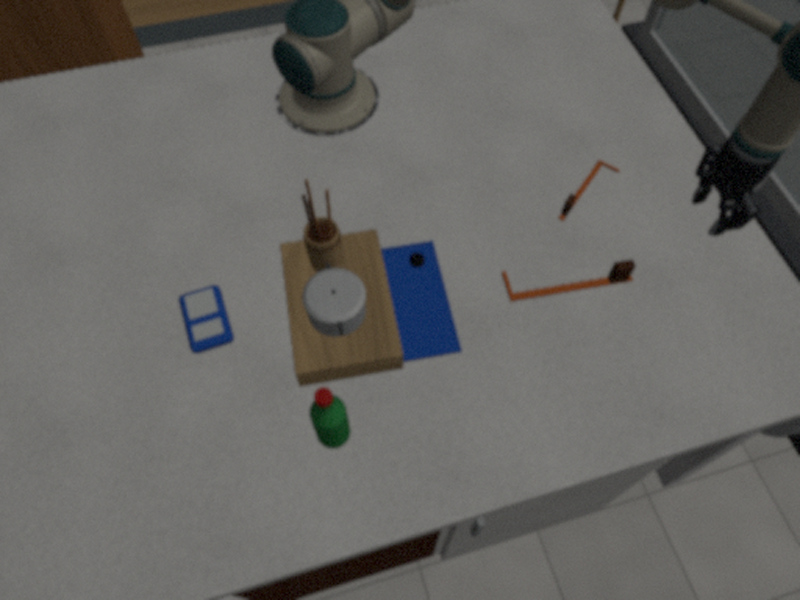

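The scene picture shows the knob in the tray at (417,260). The probe lies flat on bare bench, hook (505,285) and grip (622,271), and everything else stands where it was. The robot is clear, so I'm handing in the job.

```bash
python3 -c "
from bench import workorder,observe
print(workorder.close_job(), observe()['time_s'])"
```

```text
the job is handed in; nothing more can be done
the job is handed in; nothing more can be done
```

The knob is in the blue tray, and the probe lies flat on bare bench, clear of both shelf and tray. I handed the job in at about 25.5 s; no verdict is given.

- **Feeling for the strip:** I took the larger orange probe, entered by the clear lane and touched the base board lightly. I met the stop strip about 111.5 mm behind the opening. Force readings there stayed at about 3 N.
- **Catching the knob:** I backed off about 2 mm, slid the hook sideways behind the knob and drew it out until the hook was about 45 mm before the opening. The knob dropped into the tray.
- **Laying the probe down:** Setting it on the bench pressed with up to about 8 N for a moment. I then released it and moved the arm clear.

**Last checks:** In the final scene picture the knob lies inside the tray, the probe is flat about 9 cm or more from it (estimated from the poses), and the container, holder, bottle and ice pack look unmoved. In the final side picture the arm hides most of the shelf and the other things, so that check rests mainly on the scene view. A second touch of the strip at another place read about 0.5 mm nearer the opening, probably a slight error in my shelf angle, and I allowed for it.

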